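# Lay the second course of care-kit cartons on the despatch tray

### The job

The first course of care-kit cartons, two long ones end to end, is already on the despatch tray. Take the long carton and the two half-length cartons from the tilted pick shelf and lay the second course on top like brickwork: the long one centred across the joint below, a half close up against each end of it, with all sides and ends flush with the course below so that the stack rides without toppling. Set each one down rather than dropping it, do not shift the first course, and leave the flat carton on the shelf and the pair of shoes where they are.

Things in the scene. Friction and masses are not known exactly. Their poses are not given: they have to be found in the camera images.
- shelf: Fixed tilted pick shelf, grey plate, blue cheeks 8 mm proud of it, 368 mm wide (y). Origin on the bench; x level, towards its high back. The plate climbs towards +x at 30 degrees, from 55 mm above the bench at x = -52 mm, where a 20 mm lip stands square to it, to 155 mm at x = 121 mm. Four cartons lie on it in any order, about 84 mm apart between centres, lengths up the slope, lower ends against the lip.
- tray: Fixed despatch tray, aluminium floor with dark steel rim, 318 x 132 mm (346 mm long over the handles), left or right of the shelf, floor 12 mm above the bench, rim 22 mm high, a tubular hoop handle, its top 69 mm above the bench, across each short end. Origin on the bench under its centre, x along its length, z up. The first course stands along its middle.
- long_carton: The long carton on the shelf: dark grey, lidded, closed and rigid, 120 mm long (x) x 50 wide (y) x 48 high (z), about 0.2 to 0.3 kg. Origin in the middle of the underside's lower END edge (at the lip), not at its centre: x runs from there along the length (up the slope at the start), z square to the underside. Tilted 30 degrees with the shelf at the start.
- half_a: A half-length carton on the shelf: 60 mm long (x) x 50 mm wide (y) x 48 mm high (z), about 0.1 to 0.16 kg, same make. Origin in the middle of the underside's lower end edge, x along the length, tilted 30 degrees at the start.
- half_b: The other half-length carton, the same as half_a; the two are interchangeable.
- long_carton_mid (a point): Centre of the long carton's underside (60 mm along x from its origin), same axes as the carton.
- half_a_mid (a point): Centre of half_a's underside (30 mm along x from its origin), same axes as the carton.
- half_b_mid (a point): Centre of half_b's underside (30 mm along x from its origin), same axes as the carton.
- base_a: One of the two long cartons of the first course, 120 x 50 x 48 mm, loose, about 0.24 kg. Origin at the centre of its underside, on the tray floor; x along its length, pointing towards base_b; z up. Its top is 48 mm above the origin.
- base_b: The other carton of the first course, same size, in line with base_a, 122 mm from it centre to centre along base_a's +x (a 2 mm joint between them); x points away from base_a. Origin at the centre of its underside.
- flat_carton: Flat carton on the shelf, not wanted: 90 x 50 x 30 mm (x, y, z), about 0.1 kg. Origin in the middle of the underside's lower end edge. To be left where it is.
- shoe_l: Tan leather shoe with dark sole, 284 x 100 x 105 mm, at the back of the bench. Origin at the centre of its underside. Leave alone.
- shoe_r: The other shoe of the pair, left of it, same size. Leave alone.
Not all that is in view belongs to the job. What is shaped like the half_b but blue or pink is not meant.

How it is judged:
By the outcome, as a careful person would: the job done as asked, in the order asked, and still so for the second after the job is handed in, with the robot touching nothing.
It also fails if it takes over 72 s, if anything falls off the work surface, if the arm or the gripper's body presses on something with over 40 N, if the wrist force passes 120 N, or if a joint passes its speed limit or range.

### The arm

A 6-joint arm with a two-finger parallel gripper is mounted at the origin on the work surface. World frame = base frame: x ahead of the robot, y to its left, z up, the work surface at z = 0. Lengths are in mm, angles in rad, forces in N, time in s.
With the tool pointing down it reaches from about 275 to 1000 mm from the base axis. Payload 8.4 kg.
Tool frame: the origin (TCP) lies at the very end of the fingers, on their centre line; the grasp point (between the pads) lies 19 mm behind it; x points along the fingers, y is the direction in which the jaws open and shut, and the axes are right-handed (so a half turn about x gives the same grasp; the last joint's range is limited). The gripper opens to 85 mm and grips with 20 to 120 N. Pads are 22 mm wide; open, the fingers measure 114 mm over their backs; the gripper's body (76 mm by 85 mm) begins 54 mm behind the grasp point. The pads swing forward as they close: fully open they stand 13 mm farther back than shut.
Start: joints at [1.193, 0.353, 1.633, -0, 1.155, -0.002], TCP at [229.384, 581.387, 231.281] pointing down, gripper open.
Joint ranges: [-2.63, 2.63], [-0.92, 2.1], [0.06, 2.66], [-1.3, 4.44], [0, 2.69], [-3.02, 3.02]. Speed limits (rad/s): [2.22, 2.22, 2.79, 3.14, 3.14, 3.14].

### API

Orientations are given as [roll, pitch, yaw] about the fixed x, y, z axes, in that order (R = Rz(yaw) Ry(pitch) Rx(roll)).
In Python, from rig import r, grab_frame, camera_params, sign_off gives the robot as it stands.
- The arm moves only by the tool drive_tool, never from a script. Its argument "rows" is one flat list of numbers, 7 for each row, row after row: the shift along the tool's x, y, z in mm, then the turn, a rotation vector about the tool's x, y, z in degrees, then the opening in per cent of the stroke, from 0 (shut) to 100 (fully open). In form: [x, y, z, rx, ry, rz, fingers, x, y, z, rx, ry, rz, fingers, ...]. A call has 1 to 10 rows; each row is the pose to reach, as a shift and turn from the pose measured when the call began, along the tool's axes at that moment; what a row does not reach only later rows make up. A row lasts 1/8 s, in which the tool goes at most 62.5 mm and 10.7 degrees, less where a joint would pass 70% of its speed; a pose out of reach is approached as far as the arm can. A call with a gripper value outside its range is refused whole. The fingers move at their own pace and stop on an object; "newtons" is the grip in N (left out, the last holds). Time passes only in rows, so rows that repeat a pose let the fingers close. It gives the time, the measured TCP pose, the force and the opening at its end, in the units of the state.
- r.sense(): the state, without advancing time (a new reading comes with each control period).
- grab_frame(name): name is "scene" or "side" or "wrist"; returns the picture (400x640x3 uint8, red, green, blue); there is no depth.
- camera_params(name): a dict with "vertical_fov" (degrees; the focal length in pixels is half the picture's height over the tangent of half this angle, whatever the lens; pixels are square), "cx", "cy" (the principal point, pixels), "pose" (4x4, takes a point from camera to world coordinates); the wrist camera has in their place "tool_from_camera" (4x4, takes a point from camera to tool coordinates, whose origin is the TCP and whose axes are the tool frame's). Camera axes: x right, y down, z forward; pixel columns grow to the right and rows downward; lengths in mm; the calibration is good to about 2 mm. A picture is of the moment at which its call begins: read the wrist's pose just before it. camera_params takes no time and is no camera call.
- sign_off(): hands the job in, once; it reports no verdict.
The state is a dict: "clock": time; "qpos": joint angles; "qvel": joint speeds; "joint_efforts": joint torques, N m; "eef_pos": TCP position; "tcp_rot": TCP orientation; "contact_force": force on the tool from outside, world axes, zero at the start; "wrist_torque": the same for the moment, N m; "opening": opening from 0.0 (shut) to 1.0 (fully open).
Only numpy, scipy, OpenCV 4.12 (cv2) and the standard library are available. Lean on these libraries where they do the work, as an engineer would, in place of code of your own. Each camera call takes 0.05 s, during which the arm holds its last target.

## Working session

There is one attempt and no reset: what is moved stays moved. The work goes in short steps, Python scripts to look and compute and a tool call to move; the robot and the scene stay as the last step left them, time stands still between calls to the robot, and variables do not carry over. Pictures are saved under pics/ and viewed, and the job is handed in when it is done.

Besides the shell and the picture viewer there is one more tool, called after "Call:" in YAML: its name, and indented under it one key for each argument. drive_tool: Moves the arm, as the interface text tells. Its arguments: {"type":"object","properties":{"rows":{"type":"array","items":{"type":"number"}},"newtons":{"type":"number"}},"required":["rows"]}

```bash
ls; mkdir -p pics
python3 - <<'E'
from rig import r, grab_frame, camera_params, sign_off
import cv2
print(r.sense())
for n in ["scene","side","wrist"]:
    im=grab_frame(n); cv2.imwrite(f"pics/{n}0.png",im[:,:,::-1]); print(n,camera_params(n))
E
```

```text
pics
{'clock': 0.0, 'qpos': array([ 1.19261329e+00,  3.53678579e-01,  1.63413069e+00, -3.68773987e-06,
        1.15521596e+00, -2.40116801e-03]), 'qvel': array([ 0.00097028, -0.0006095 , -0.00054509, -0.00136889,  0.00052109,
        0.00072783]), 'joint_efforts': array([ 1.27716172e-03, -6.05256128e+01, -3.42072451e+01, -8.21924050e-05,
        9.31377697e-03, -4.74003940e-06]), 'eef_pos': array([229.19892545, 580.93989565, 230.54415858]), 'tcp_rot': array([-1.5708439 ,  1.56936375, -1.94662428]), 'contact_force': array([ 0.13980745,  0.2024122 , -0.44831911]), 'wrist_torque': array([ 0.03737079, -0.00195149, -0.00826086]), 'opening': 0.995825729982152}
scene {'vertical_fov': 56.833183389556744, 'cx': 322.3117821534321, 'cy': 194.5000853769438, 'pose': array([[-6.18149341e-01,  6.38230358e-01, -4.58860984e-01,
         1.03017890e+03],
       [ 7.85894809e-01,  4.89799806e-01, -3.77446022e-01,
         4.53210182e+02],
       [-1.61474886e-02, -5.93934475e-01, -8.04351352e-01,
         9.06096960e+02],
       [ 0.00000000e+00,  0.00000000e+00,  0.00000000e+00,
         1.00000000e+0
[... 205 characters left out ...]
4827825e-01, -5.94446045e-01,  7.48137991e-01,
        -7.33942061e+02],
       [ 4.99168765e-03, -7.83886777e-01, -6.20883729e-01,
         7.03243751e+02],
       [ 0.00000000e+00,  0.00000000e+00,  0.00000000e+00,
         1.00000000e+00]])}
wrist {'vertical_fov': 61.54001116072018, 'cx': 319.07930074245036, 'cy': 196.67859295068345, 'tool_from_camera': array([[ 5.38008656e-04, -2.97622978e-01,  9.54683337e-01,
        -1.42893711e+02],
       [ 9.99998906e-01, -1.15557317e-03, -9.23796574e-04,
        -1.48218660e-01],
       [ 1.37814954e-03,  9.54682789e-01,  2.97622031e-01,
        -7.70411134e+01],
       [ 0.00000000e+00,  0.00000000e+00,  0.00000000e+00,
         1.00000000e+00]])}
```

View pics/scene0.png

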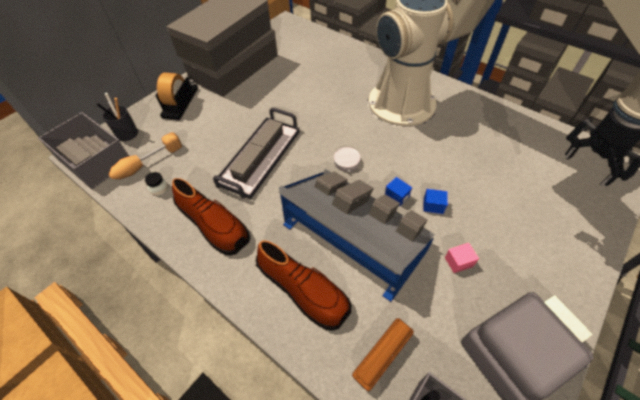

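View pics/side0.png

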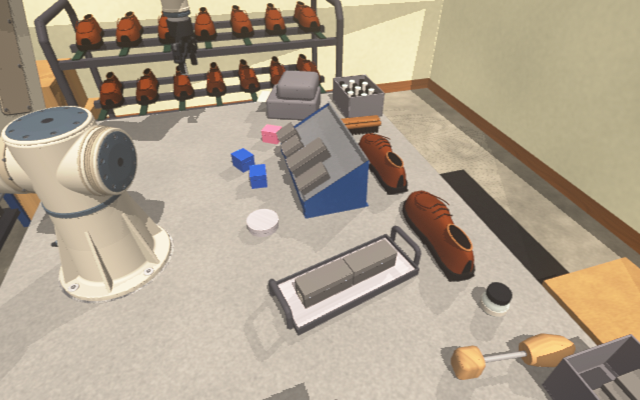

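View pics/wrist0.png

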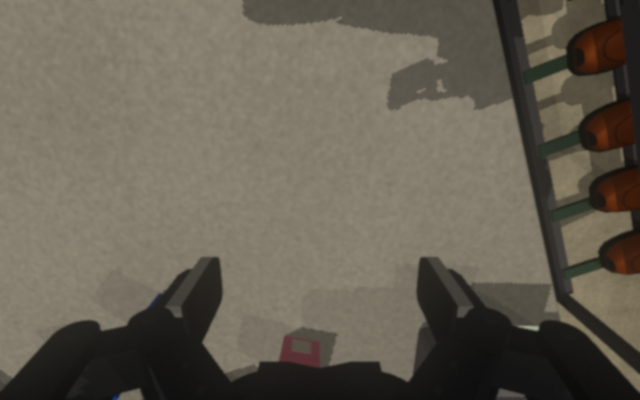

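Run:
```python
import cv2
s=cv2.imread('pics/scene0.png'); d=cv2.imread('pics/side0.png')
def crop(im,x0,y0,w,h,f,n):
    c=cv2.resize(im[y0:y0+h,x0:x0+w],None,fx=f,fy=f,interpolation=cv2.INTER_CUBIC)
    for k in range(0,w,20):
        cv2.putText(c,str(x0+k),(k*f,8),0,.3,(0,255,255),1); cv2.line(c,(k*f,8),(k*f,14),(0,255,255),1)
    for k in range(0,h,20): cv2.putText(c,str(y0+k),(0,k*f+4),0,.3,(0,255,255),1)
    cv2.imwrite(n,c)
crop(s,270,160,170,140,4,'pics/c1.png');crop(s,205,100,100,105,5,'pics/c2.png')
crop(d,260,95,120,125,4,'pics/c3.png');crop(d,260,220,170,115,4,'pics/c4.png')
```

```text
(no output)
```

View pics/c1.png

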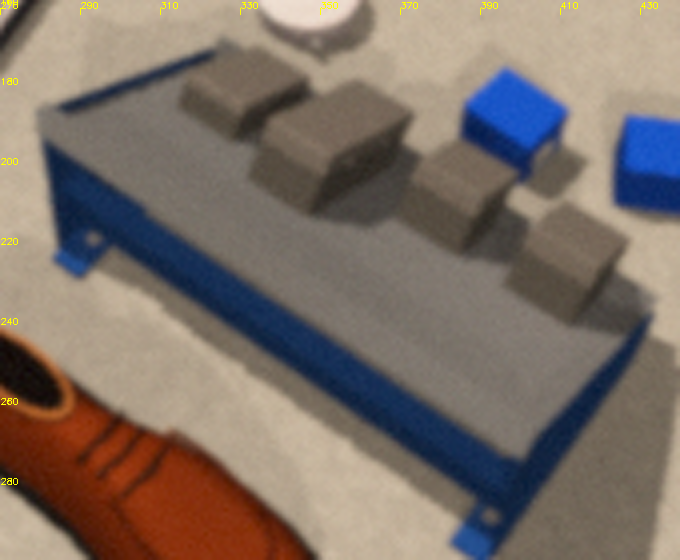

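View pics/c2.png

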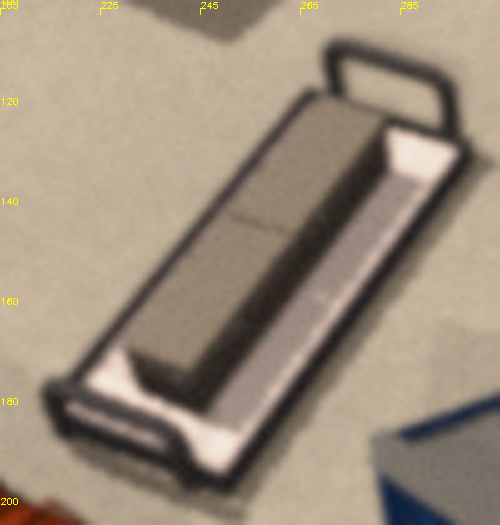

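View pics/c3.png

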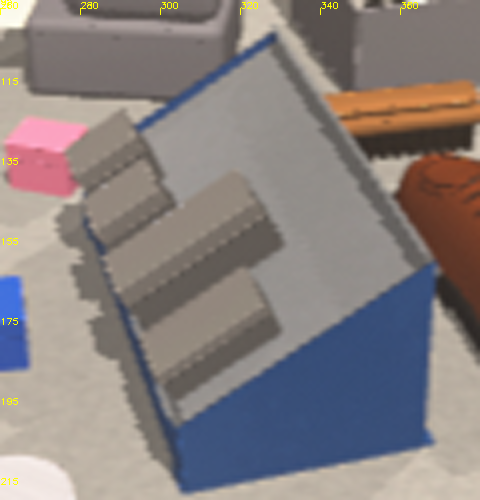

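View pics/c4.png

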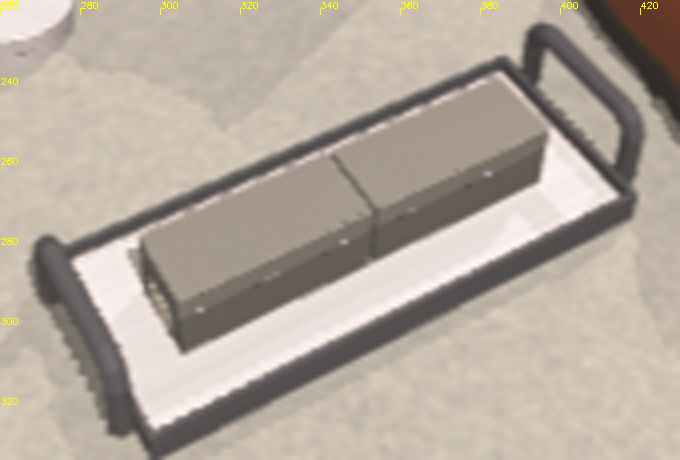

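```bash
cat > h.py <<'E'
import numpy as np
from scipy.optimize import least_squares
from scipy.spatial.transform import Rotation as R
import cv2
from rig import r, grab_frame, camera_params, sign_off
CP={n:camera_params(n) for n in ['scene','side','wrist']}
def T(p,Rm):
    M=np.eye(4);M[:3,:3]=Rm;M[:3,3]=p;return M
def tcp(s=None):
    s=s or r.sense(); return T(s['eef_pos'],R.from_euler('xyz',s['tcp_rot']).as_matrix())
def campose(n,tp=None):
    return CP[n]['pose'] if n!='wrist' else tp@CP[n]['tool_from_camera']
def proj(n,P,tp=None):
    P=np.atleast_2d(P);c=CP[n];M=np.linalg.inv(campose(n,tp))
    Q=P@M[:3,:3].T+M[:3,3]; f=200/np.tan(np.radians(c['vertical_fov']/2))
    return np.c_[c['cx']+f*Q[:,0]/Q[:,2],c['cy']+f*Q[:,1]/Q[:,2]]
def rz(a): return R.from_euler('z',a).as_matrix()
def ry(a): return R.from_euler('y',a).as_matrix()
def carton(sx,sy,syaw,y,off=0):
    # frame of carton origin on shelf
    S=T([sx,sy,0],rz(syaw)); L=T([-52,y,55],ry(-np.pi/6))@T([off,0,0],np.eye(3))
    return S@L
def pt(M,p): return M[:3,:3]@np.array(p,float)+M[:3,3]
E
cat > fit.py <<'E'
from h import *
# side per carton: (local x frac.. )
D={'flat':(90,30),'long':(120,48),'h1':(60,48),'h2':(60,48)}
names=list(D)
# corner code: H/L end, t/b, p(+y)/m(-y)
obs={'side':{'flat':{'Htp':(321.2,162),'Htm':(327,173),'Ltm':(301.2,188.8),'Hbm':(330,177.5)},
'long':{'Htp':(319.2,138),'Htm':(327,147.5),'Hbm':(330.8,155.8),'Ltm':(293.2,172),'Ltp':(287,159.5)},
'h1':{'Htp':(297.5,135.5),'Htm':(300.7,142),'Hbm':(303.7,146),'Ltm':(287,156.5),'Ltp':(280.5,146)},
'h2':{'Htp':(291.2,122.5),'Htm':(297.5,131.7),'Ltp':(277,133.2),'Ltm':(281.2,142)}},
'scene':{'h2':{'Ltm':(411.2,210),'Ltp':(427,220.7),'Htp':(415.7,227),'Htm':(398.7,221),'Hbp':(413,241.2),'Hbm':(396.2,230.7)},
'h1':{'Ltm':(385,194.5),'Ltp':(400.5,203.7),'Hbp':(385.7,223.7),'Hbm':(369.2,211.2)},
'long':{'Ltm':(359.5,180),'Ltp':(373.2,188.7),'Hbp':(347.5,213.2),'Hbm':(332.5,202.5),'Htm':(336.2,191.2)},
'flat':{'Ltm':(333.7,171.2),'Ltp':(347.5,180.5),'Hbp':(329.2,194.5),'Hbm':(315,185)}}}
def loc(n,c):
    L,h=D[n];return [L if c[0]=='H' else 0, 25 if c[2]=='p' else -25, h if c[1]=='t' else 0]
def res(p,full=False):
    out=[];lab=[]
    for cam in obs:
        for n in obs[cam]:
            M=carton(p[0],p[1],p[2],p[3+names.index(n)],p[7])
            for c,o in obs[cam][n].items():
                e=proj(cam,pt(M,loc(n,c)))[0]-o;out+=list(e);lab.append((cam,n,c,e.round(1)))
    return lab if full else np.array(out+[0.3*p[7]])
s=least_squares(res,[550,50,0,-126,-42,42,126,0],loss='soft_l1')
print(s.x.round(3),s.cost)
for l in res(s.x,True):
    if np.abs(l[3]).max()>2: print(*l)
for i,n in enumerate(names): print(n,pt(carton(*s.x[:3],s.x[3+i],s.x[7]),[0,0,0]).round(1))
b={'side':[(-121,25,60,295,280),(-121,-25,60,305,295.75),(121,-25,60,397,252.5),(121,25,60,384.2,239.5),(-121,-25,12,305.75,308),(121,-25,12,395,265.5),(0,25,60,343.2,258.2),(0,-25,60,354,273)],
'scene':[(-121,25,60,282.6,124.4),(-121,-25,60,268,118),(121,25,60,243,174.4),(121,-25,60,231,169.4),(121,25,12,245.4,182.4)]}
def rb(p):
    M=T([p[0],p[1],0],rz(p[2]));o=[]
    for c in b:
        for q in b[c]: o+=list(proj(c,pt(M,q[:3]))[0]-q[3:])
    return np.array(o)
t=least_squares(rb,[500,-250,.2],loss='soft_l1');print(t.x.round(3),rb(t.x).reshape(-1,2).round(1).tolist())
E
python3 fit.py
```

```text
[ 5.45132e+02  6.92430e+01 -1.60000e-02 -5.97800e+00  7.49810e+01
  1.60662e+02  2.39855e+02 -8.34500e+00] 73.22521453884083
side flat Ltm [-3.   0.8]
side long Htm [-3.4 -1.7]
side long Ltm [-4.5 -3.1]
side h1 Hbm [3.9 6.7]
side h1 Ltm [-3.9 -3.3]
side h2 Htm [-3.6 -2. ]
side h2 Ltm [-2.7 -1.8]
scene h2 Htp [2.4 0.2]
scene h2 Htm [ 2.  -4.4]
scene h2 Hbp [-2.9  1. ]
scene h2 Hbm [-3.   0.8]
scene h1 Hbm [-1.3  4.3]
scene long Hbm [-2.   2.6]
scene flat Hbm [-1.6  2.2]
flat [485.8  64.2  50.8]
long [487.1 145.2  50.8]
h1 [488.5 230.8  50.8]
h2 [489.8 310.   50.8]
[ 5.17734e+02 -2.33804e+02  2.30000e-01] [[-0.8, -1.0], [-0.1, 0.4], [0.7, -0.9], [0.4, -1.5], [-0.0, 1.7], [0.3, -0.3], [-1.2, -0.8], [0.1, -0.4], [-1.0, -2.3], [0.6, -0.0], [-0.4, -1.3], [-2.4, -1.6], [0.2, 0.6]]
```

```bash
cat >> h.py <<'E'
def rel(M,s=None):
    A=np.linalg.inv(tcp(s))@M
    return np.r_[A[:3,3],np.degrees(R.from_matrix(A[:3,:3]).as_rotvec())].round(2)
def toolrot(C): # tool rot given carton frame rot: x=-cz,y=cy,z=cx
    return np.c_[-C[:,2],C[:,1],C[:,0]]
E
python3 - <<'E'
from h import *
M=tcp();print(M.round(2))
C=carton(545,69,-.016,118,-8)
V=C@T([60,0,180],np.eye(3)); V[:3,:3]=toolrot(C[:3,:3]); print(V.round(2)); print(rel(V))
V[:3,:3]=V[:3,:3]@np.diag([1,-1,-1.]);print(rel(V))
E
```

```text
[[-0.0000e+00  3.7000e-01  9.3000e-01  2.2922e+02]
 [-0.0000e+00  9.3000e-01 -3.7000e-01  5.8107e+02]
 [-1.0000e+00 -0.0000e+00 -0.0000e+00  2.3072e+02]
 [ 0.0000e+00  0.0000e+00  0.0000e+00  1.0000e+00]]
[[ 5.0000e-01  2.0000e-02  8.7000e-01  4.4993e+02]
 [-1.0000e-02  1.0000e+00 -1.0000e-02  1.8854e+02]
 [-8.7000e-01  0.0000e+00  5.0000e-01  2.3688e+02]
 [ 0.0000e+00  0.0000e+00  0.0000e+00  1.0000e+00]]
[  -5.87 -284.17  349.36  -20.12  -29.68    5.45]
[  -5.87 -284.17  349.36  154.48    7.61   41.41]
```

Call:
drive_tool:
  rows: [-6,-284,349,-20,-29.7,5.4,70,-6,-284,349,-20,-29.7,5.4,70,-6,-284,349,-20,-29.7,5.4,70,-6,-284,349,-20,-29.7,5.4,70,-6,-284,349,-20,-29.7,5.4,70,-6,-284,349,-20,-29.7,5.4,70,-6,-284,349,-20,-29.7,5.4,70,-6,-284,349,-20,-29.7,5.4,70,-6,-284,349,-20,-29.7,5.4,70,-6,-284,349,-20,-29.7,5.4,70]
  newtons: 40

```text
clock: 1.4
eef_pos: [449.4, 189.4, 237.0]
tcp_rot: [-0.0, 1.047, -0.018]
contact_force: [0.1, 0.4, -0.1]
opening: 0.704
```

Run:
```python
from h import *
s=r.sense();np.save('tp1.npy',tcp(s));print(s['clock'],s['eef_pos'],s['tcp_rot'],np.abs(s['qvel']).max(),s['opening'],s['qpos'].round(2))
im=grab_frame('wrist');cv2.imwrite('pics/w1.png',im[:,:,::-1])
```

```text
1.4 [449.44877465 189.39936681 236.97810733] [-4.41053957e-04  1.04717540e+00 -1.82556080e-02] 0.016109184828947812 0.7040083009493763 [ 0.6  -0.06  2.24 -0.54  0.6  -0.56]
```

View pics/w1.png

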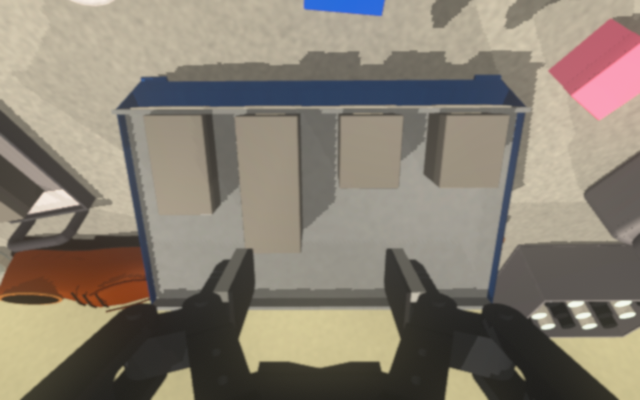

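Run:
```python
import cv2
s=cv2.imread('pics/w1.png')
def crop(im,x0,y0,w,h,f,n):
    c=cv2.resize(im[y0:y0+h,x0:x0+w],None,fx=f,fy=f,interpolation=cv2.INTER_CUBIC)
    for k in range(0,w,10):
        cv2.putText(c,str(x0+k),(k*f,8),0,.3,(0,255,255),1); cv2.line(c,(k*f,8),(k*f,14),(0,255,255),1)
    for k in range(0,h,10): cv2.putText(c,str(y0+k),(0,k*f+4),0,.3,(0,255,255),1)
    cv2.imwrite(n,c)
crop(s,110,70,205,195,3,'pics/d1.png');crop(s,325,70,205,130,3,'pics/d2.png')
```

```text
(no output)
```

View pics/d1.png

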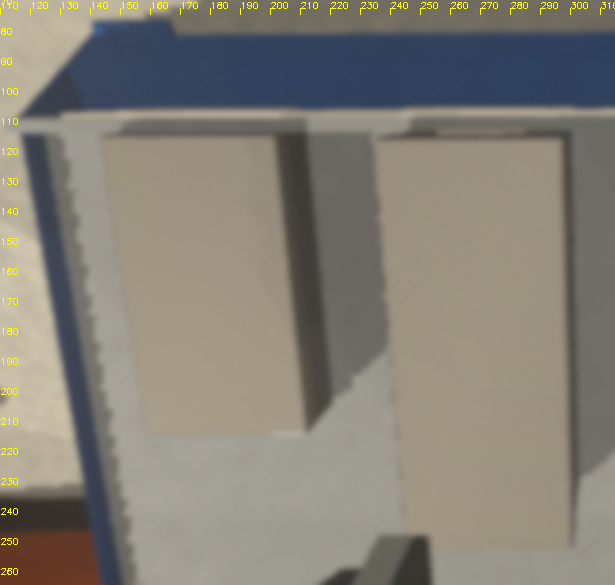

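View pics/d2.png

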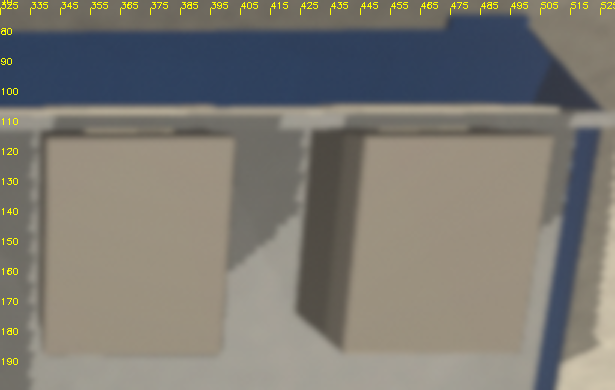

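```bash
cat > fit2.py <<'E'
from h import *
tp=np.load('tp1.npy')
O={'flat':(90,30,[(143.3,115.3),(202,115.3),(159.3,215),(212.3,214)]),'long':(120,48,[(235.3,116),(297.3,116),(244.7,252.3),(300.7,252.3)]),
'h1':(60,48,[(340,116),(403,116),(339.3,188.7),(398.7,188.7)]),'h2':(60,48,[(447,115.7),(509.7,116),(439.3,187.7),(498.3,187.7)])}
def res(p):
    o=[]
    for i,n in enumerate(O):
        L,h,q=O[n];C=carton(p[0],187,p[1],p[3+2*i]-187+0,p[2])@T([0,0,p[11]],rz(p[4+2*i]))
        P=np.array([pt(C,[a,b,h]) for a in(0,L) for b in(-25,25)])
        o.append((proj('wrist',P,tp)-q).ravel())
    return np.concatenate(o+[[p[2]/5,p[11]/3]]+[[40*p[4],40*p[6],40*p[8],40*p[10]]])
s=least_squares(res,[545,0,0,64,0,145,0,231,0,310,0,0]);p=s.x
print(p.round(3),s.cost);print(res(p)[:-6].reshape(-1,4,2).round(1).tolist())
for i,n in enumerate(O):
    C=carton(p[0],187,p[1],p[3+2*i]-187,p[2])@T([0,0,p[11]],rz(p[4+2*i]));np.save(f'C_{n}.npy',C);print(n,C[:3,3].round(1))
E
python3 fit2.py
```

```text
[ 5.42181e+02 -1.50000e-02 -2.74200e+00  6.32600e+01  3.00000e-03
  1.45666e+02 -2.00000e-03  2.29708e+02  3.00000e-03  3.14721e+02
 -1.00000e-03 -1.71000e+00] 1.6313902152059396
[[[-0.0, 0.0], [-0.0, -0.3], [-0.3, -0.3], [0.4, 0.4]], [[-0.3, 0.3], [0.3, 0.3], [0.4, 0.1], [-0.4, 0.1]], [[0.3, 0.1], [0.0, -0.2], [0.1, -0.2], [-0.5, -0.5]], [[0.0, -0.0], [0.2, -0.5], [-0.1, 0.5], [-0.2, 0.3]]]
flat [486.8  64.1  52.1]
long [488.  146.5  52.1]
h1 [489.3 230.5  52.1]
h2 [490.6 315.5  52.1]
```

Run:
```python
from h import *
C=np.load('C_long.npy')
for z in(70,10):
    V=C@T([60,0,z],np.eye(3));V[:3,:3]=toolrot(C[:3,:3]);print(rel(V))
```

```text
[ 1.0977e+02 -4.2610e+01  1.7500e+00  3.0000e-02 -0.0000e+00  7.0000e-02]
[ 1.6977e+02 -4.2540e+01  1.7600e+00  3.0000e-02 -0.0000e+00  7.0000e-02]
```

Call:
drive_tool:
  rows: [50,-42.6,1.8,0,0,0,76,110,-42.6,1.8,0,0,0,76,125,-42.6,1.8,0,0,0,76,140,-42.6,1.8,0,0,0,76,155,-42.6,1.8,0,0,0,76,165,-42.6,1.8,0,0,0,76,170,-42.6,1.8,0,0,0,76,170,-42.6,1.8,0,0,0,76,170,-42.6,1.8,0,0,0,76]

```text
clock: 2.58
eef_pos: [534.9, 146.5, 90.7]
tcp_rot: [-0.001, 1.047, -0.016]
contact_force: [-0.2, 0.1, 0.8]
opening: 0.759
```

Run:
```python
from h import *
s=r.sense();np.save('tpg1.npy',tcp(s));print(s['clock'],s['contact_force'],np.abs(s['qvel']).max())
im=grab_frame('wrist');cv2.imwrite('pics/w2.png',im[:,:,::-1])
C=np.load('C_long.npy');print((np.linalg.inv(C)@tcp(s))[:3,3])
```

```text
2.575 [-0.2301929   0.1215906   0.81647256] 0.008408384695494226
[59.87614815  0.81437219  9.91167073]
```

View pics/w2.png

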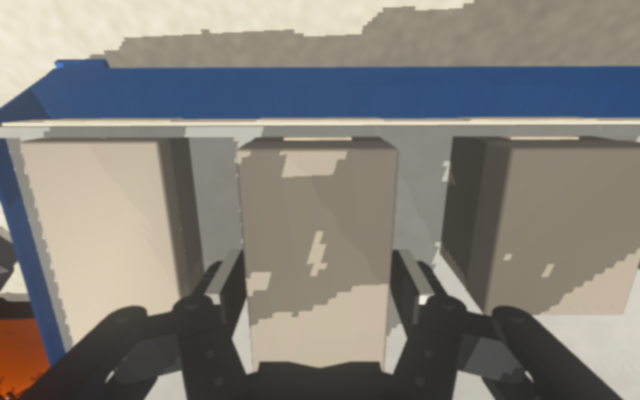

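Run:
```python
from h import *
I=np.eye(4)
for d in (36,38,40):
  for z in(-58,-60,-62): print(d,z,proj('wrist',[[-d,-25,z],[-d,25,z]],I).round(1).tolist())
```

```text
36 -58 [[241.3, 153.3], [396.8, 153.2]]
36 -60 [[240.8, 147.1], [397.3, 147.0]]
36 -62 [[240.4, 140.9], [397.7, 140.7]]
38 -58 [[239.9, 154.4], [398.2, 154.3]]
38 -60 [[239.4, 148.1], [398.7, 148.0]]
38 -62 [[239.0, 141.7], [399.1, 141.6]]
40 -58 [[238.4, 155.6], [399.7, 155.4]]
40 -60 [[237.9, 149.2], [400.1, 149.0]]
40 -62 [[237.5, 142.7], [400.6, 142.5]]
```

Call:
drive_tool:
  rows: [0,0,0,0,0,0,50,0,0,0,0,0,0,45,0,0,0,0,0,0,40,0,0,0,0,0,0,40,0,0,0,0,0,0,40]
  newtons: 45

```text
clock: 3.25
eef_pos: [535.0, 146.5, 91.2]
tcp_rot: [0.0, 1.047, -0.015]
contact_force: [-4.9, 1.3, 6.0]
opening: 0.58
```

Run:
```python
from h import *
s=r.sense();np.save('tpg2.npy',tcp(s));print(s['clock'],s['contact_force'],s['opening'])
im=grab_frame('wrist');cv2.imwrite('pics/w3.png',im[:,:,::-1])
```

```text
3.25 [-4.9056415   1.32034185  5.99650777] 0.5796647046957532
```

View pics/w3.png

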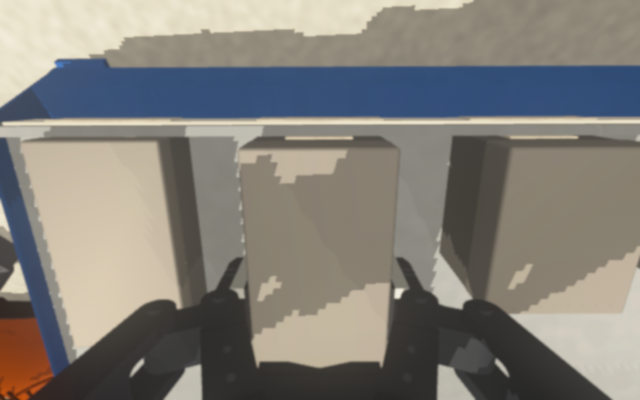

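Call:
drive_tool:
  rows: [-3,0,1,0,0,0,40,-10,0,2,0,0,0,40,-30,0,2,0,0,0,40,-60,0,2,0,0,0,40,-110,0,2,0,0,0,40,-160,0,2,0,0,0,40,-160,0,2,0,0,0,40,-160,0,2,0,0,0,40]

```text
clock: 4.3
eef_pos: [456.3, 147.6, 230.3]
tcp_rot: [0.001, 1.047, -0.015]
contact_force: [-0.4, 0.1, -3.0]
opening: 0.585
```

```bash
cat >> h.py <<'E'
def trayT(x,y,yaw,z,dx=0,dy=0):
    B=T([x,y,0],rz(yaw));V=B@T([dx,dy,z],np.eye(3));V[:3,:3]=toolrot(rz(yaw));return V
E
python3 - <<'E'
from h import *
print(rel(trayT(518,-234,.23,200)));print(r.sense()['contact_force'],r.sense()['opening'])
E
```

```text
[  59.92 -380.59   43.37  -13.74   29.87    3.67]
[-0.4042597   0.05055093 -2.99246585] 0.5847365236658353
```

Call:
drive_tool:
  rows: [6,-40,5,-1.5,3,0.4,40,14,-85,10,-3,7,0.9,40,22,-135,16,-5,11,1.3,40,30,-185,21,-7,15,1.8,40,37,-235,26,-9,19,2.3,40,46,-285,32,-11,23,2.8,40,53,-335,38,-12.5,27,3.3,40,58,-365,42,-13.5,29.3,3.6,40,60,-380.5,43.4,-13.7,29.9,3.7,40,60,-380.5,43.4,-13.7,29.9,3.7,40]

```text
clock: 5.55
eef_pos: [517.5, -234.2, 198.1]
tcp_rot: [2.307, 1.568, 2.535]
contact_force: [0.3, 0.8, -1.5]
opening: 0.58
```

Run:
```python
from h import *
print(r.sense()['contact_force'],r.sense()['opening'],rel(trayT(518,-234,.23,130)))
s=r.sense();np.save('tp4.npy',tcp(s))
im=grab_frame('wrist');cv2.imwrite('pics/w4.png',im[:,:,::-1])
```

```text
[ 0.3373012   0.79351576 -1.46560026] 0.5797248202920263 [ 6.81e+01 -6.00e-02  6.80e-01 -1.20e-01 -1.30e-01 -1.40e-01]
```

View pics/w4.png

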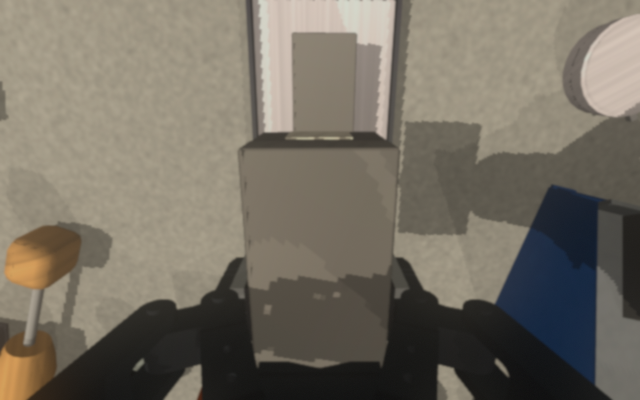

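```bash
cat >> h.py <<'E'
def crop(im,x0,y0,w,h,f,n):
    c=cv2.resize(im[y0:y0+h,x0:x0+w],None,fx=f,fy=f,interpolation=cv2.INTER_CUBIC)
    for k in range(0,w,10):
        cv2.putText(c,str(x0+k),(k*f,8),0,.3,(0,255,255),1); cv2.line(c,(k*f,8),(k*f,14),(0,255,255),1)
    for k in range(0,h,10): cv2.putText(c,str(y0+k),(0,k*f+4),0,.3,(0,255,255),1)
    cv2.imwrite(n,c)
E
python3 - <<'E'
from h import *
crop(cv2.imread('pics/w4.png'),230,10,180,150,4,'pics/d4.png')
tp=np.load('tp4.npy')
for tr in [(518,-234,.23)]:
    M=T([tr[0],tr[1],0],rz(tr[2]))
    P=np.array([pt(M,q) for q in[(-121,-25,60),(-121,25,60),(-64,-25,60),(-64,25,60)]]);print(proj('wrist',P,tp))
E
```

```text
[[285.06605154  32.72350295]
 [350.75351168  32.49465398]
 [287.41837774 109.98483769]
 [349.04709677 109.75057894]]
```

View pics/d4.png

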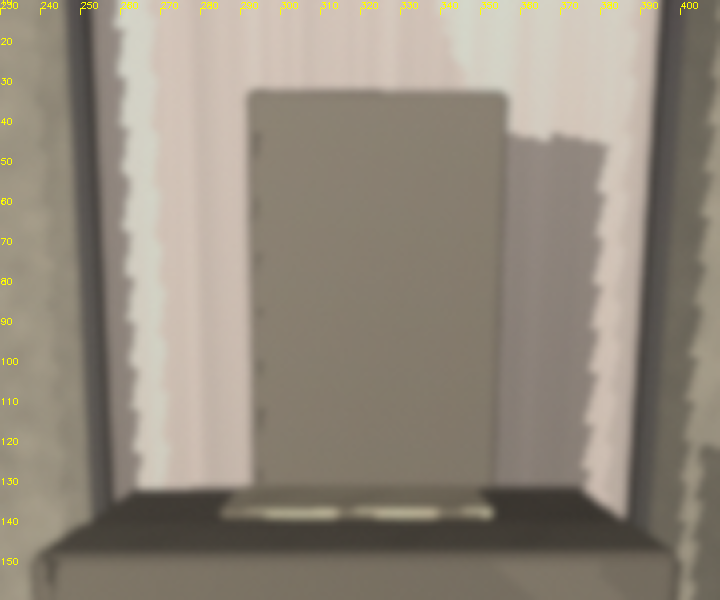

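```bash
cat > fitb.py <<'E'
from h import *
def fitbase(tp,corn,edge,z=60,x0=(518,-234,.23),sgn=-1,half=121):
    # corn: [(−y),(+y)] px at x=sgn*half ; edge: (row, xl, xr)
    def res(p):
        M=T([p[0],p[1],0],rz(p[2]))
        P=np.array([pt(M,q) for q in[(sgn*half,-25,z),(sgn*half,25,z),(sgn*half+80,-25,z),(sgn*half+80,25,z)]])
        q=proj('wrist',P,tp);o=(q[:2]-corn).ravel().tolist()
        for row,xl,xr in edge:
            for a,b,xx in((0,2,xl),(1,3,xr)):
                t=(row-q[a,1])/(q[b,1]-q[a,1]);o.append(q[a,0]+t*(q[b,0]-q[a,0])-xx)
        return np.array(o)
    s=least_squares(res,x0);return s.x,s.fun
if __name__=='__main__':
    p,f=fitbase(np.load('tp4.npy'),[(291.8,32.8),(357,33)],[(131.5,293.2,353)]);print(p,f.round(1))
    np.save('base.npy',p); print(rel(trayT(*p,130)))
E
python3 fitb.py
```

```text
[ 5.17415335e+02 -2.30571277e+02  2.18279882e-01] [-0.3 -0.2  0.2  0.2 -0.3  0.4]
[68.62  2.59  0.84  0.58 -0.1  -0.14]
```

Call:
drive_tool:
  rows: [10,1,0.3,0.3,-0.1,-0.1,40,30,2.6,0.3,0.6,-0.1,-0.1,40,50,2.6,0.3,0.6,-0.1,-0.1,40,65,2.6,0.3,0.6,-0.1,-0.1,40,68,2.6,0.3,0.6,-0.1,-0.1,40,68,2.6,0.3,0.6,-0.1,-0.1,40]

```text
clock: 6.35
eef_pos: [517.0, -230.5, 130.8]
tcp_rot: [1.085, 1.57, 1.303]
contact_force: [-0.8, -0.3, -2.4]
opening: 0.576
```

Run:
```python
from h import *
s=r.sense();np.save('tp5.npy',tcp(s));print(s['clock'],s['eef_pos'])
im=grab_frame('wrist');cv2.imwrite('pics/w5.png',im[:,:,::-1])
crop(im[:,:,::-1],220,0,200,170,4,'pics/d5.png')
print(rel(trayT(*np.load('base.npy'),72,dx=-.5)))
```

```text
6.35 [ 517.03329738 -230.51112677  130.80678738]
[ 5.914e+01  7.000e-02 -3.900e-01 -1.000e-02  4.000e-02 -1.000e-02]
```

View pics/d5.png

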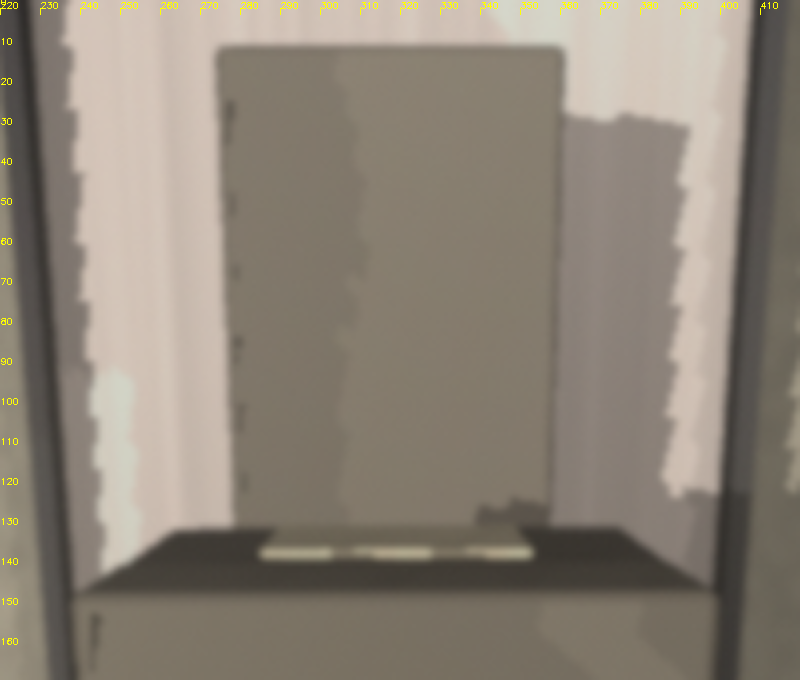

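Run:
```python
from fitb import *
p,f=fitbase(np.load('tp5.npy'),[(273.8,11.5),(361.2,11.5)],[(130,278.2,357.2)]);print(p,f.round(1));np.save('base.npy',p)
for z in(78,70): print(rel(trayT(*p,z,dx=-.5)))
# held carton lower edge in tool
for d in(37,38,39):
  for z in(-59,-60):print(d,z,proj('wrist',[[-d,-25,z],[-d,25,z]],np.eye(4)).round(1).tolist(), proj('wrist',[[48-d,-25,z],[48-d,25,z]],np.eye(4)).round(1).tolist())
```

```text
[ 5.17477446e+02 -2.31030348e+02  2.17153770e-01] [-0.3  0.   0.3 -0.  -0.3  0.3]
[ 5.314e+01 -3.900e-01 -4.300e-01  5.000e-02  4.000e-02 -1.000e-02]
[ 6.114e+01 -3.900e-01 -4.300e-01  5.000e-02  4.000e-02 -1.000e-02]
37 -59 [[239.3, 151.6], [397.1, 151.4]] [[263.3, 133.7], [373.6, 133.5]]
37 -60 [[239.1, 148.5], [397.3, 148.2]] [[263.2, 131.4], [373.7, 131.3]]
38 -59 [[238.6, 152.1], [397.8, 151.9]] [[263.0, 133.9], [373.9, 133.8]]
38 -60 [[238.4, 149.0], [398.0, 148.7]] [[262.8, 131.7], [374.1, 131.5]]
39 -59 [[237.9, 152.7], [398.5, 152.5]] [[262.6, 134.2], [374.3, 134.0]]
39 -60 [[237.6, 149.5], [398.7, 149.3]] [[262.5, 131.9], [374.4, 131.8]]
```

Call:
drive_tool:
  rows: [15,-0.5,0,0,0,0,40,30,-0.5,0,0,0,0,40,45,-0.5,0,0,0,0,40,52,-0.5,0,0,0,0,40,55,-0.5,0,0,0,0,40,57,-0.5,0,0,0,0,40,58,-0.5,0,0,0,0,40,58.5,-0.5,0,0,0,0,40,58.5,-0.5,0,0,0,0,40]

```text
clock: 7.52
eef_pos: [517.5, -231.2, 72.8]
tcp_rot: [-0.045, 1.57, 0.173]
contact_force: [0.4, -0.2, -2.7]
opening: 0.578
```

Call:
drive_tool:
  rows: [1,0,0,0,0,0,40,1.5,0,0,0,0,0,40,2,0,0,0,0,0,40,2.5,0,0,0,0,0,40,2.5,0,0,0,0,0,40]

```text
clock: 8.15
eef_pos: [517.5, -231.2, 70.3]
tcp_rot: [-0.032, 1.57, 0.186]
contact_force: [0.2, 0.1, -2.7]
opening: 0.581
```

Run:
```python
from h import *
s=r.sense();print(s['clock'],s['eef_pos'],rel(trayT(*np.load('base.npy'),70)))
for n in ['side','wrist']:
    im=grab_frame(n)[:,:,::-1]
    crop(im,*((260,200,170,140,4) if n=='side' else (200,0,240,180,3)),f'pics/e_{n}.png')
```

```text
8.15 [ 517.51664148 -231.19803548   70.29840997] [ 0.3   0.17 -0.    0.05  0.06  0.  ]
```

View pics/e_side.png

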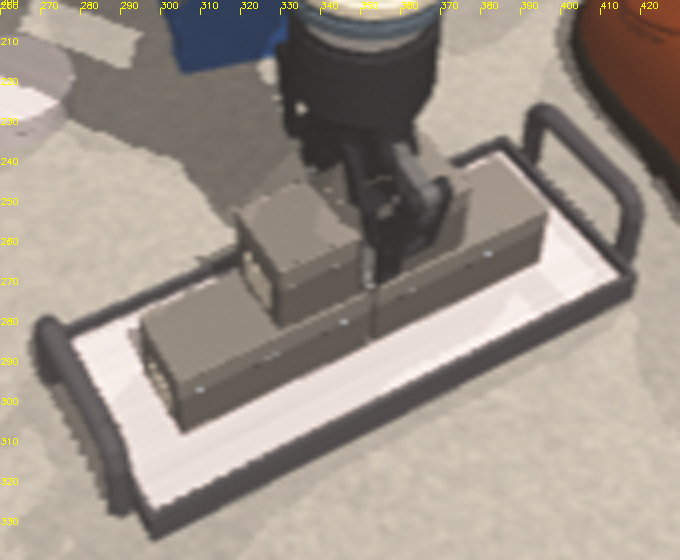

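View pics/e_wrist.png

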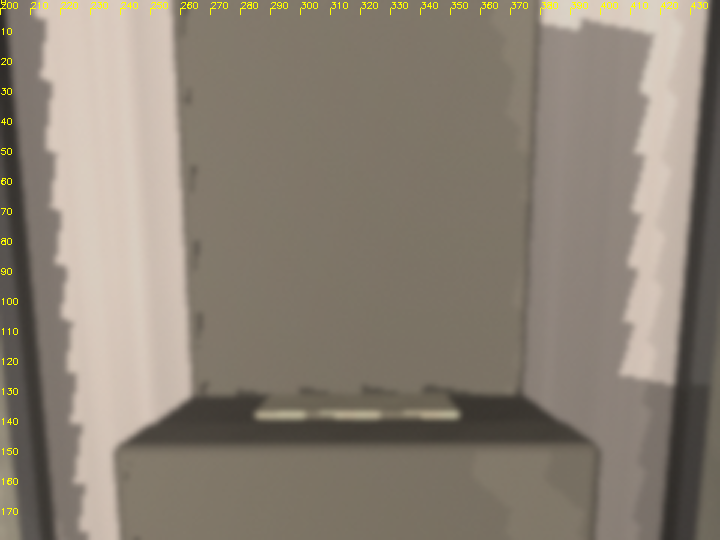

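Call:
drive_tool:
  rows: [0.7,0,0,0,0,0,40,1.2,0,0,0,0,0,40,1.6,0,0,0,0,0,40,1.6,0,0,0,0,0,40]

```text
clock: 8.75
eef_pos: [517.5, -231.2, 68.7]
tcp_rot: [-0.071, 1.57, 0.147]
contact_force: [0.4, -0.6, -3.3]
opening: 0.578
```

Call:
drive_tool:
  rows: [0.5,0,0,0,0,0,40,1,0,0,0,0,0,40,1,0,0,0,0,0,40]

```text
clock: 9.12
eef_pos: [517.5, -231.2, 67.6]
tcp_rot: [0.052, 1.57, 0.27]
contact_force: [-0.5, 0.0, -2.5]
opening: 0.582
```

Call:
drive_tool:
  rows: [0.5,0,0,0,0,0,40,1,0,0,0,0,0,40,1,0,0,0,0,0,40]

```text
clock: 9.5
eef_pos: [517.5, -231.2, 67.0]
tcp_rot: [-0.056, 1.57, 0.162]
contact_force: [-1.9, 1.1, 4.2]
opening: 0.578
```

Call:
drive_tool:
  rows: [-0.2,0,0,0,0,0,60,-0.2,0,0,0,0,0,65,-0.2,0,0,0,0,0,72,-0.2,0,0,0,0,0,76,-0.2,0,0,0,0,0,76]

```text
clock: 10.12
eef_pos: [517.5, -231.2, 67.2]
tcp_rot: [-0.063, 1.57, 0.155]
contact_force: [0.9, 0.4, -0.3]
opening: 0.76
```

Call:
drive_tool:
  rows: [-10,0,0,0,0,0,76,-30,0,0,0,0,0,76,-60,0,0,0,0,0,76,-110,0,0,0,0,0,76,-160,0,0,0,0,0,76,-165,0,0,0,0,0,76,-165,0,0,0,0,0,76]

```text
clock: 11.0
eef_pos: [517.3, -231.2, 232.6]
tcp_rot: [-0.317, 1.569, -0.099]
contact_force: [-0.9, -0.1, -0.3]
opening: 0.759
```

Run:
```python
from h import *
s=r.sense();np.save('tp6.npy',tcp(s));print(s['clock'],s['eef_pos'])
im=grab_frame('wrist')[:,:,::-1];cv2.imwrite('pics/w6.png',im)
crop(im,240,0,170,290,3,'pics/d6.png'); c=cv2.imread('pics/d6.png');cv2.imwrite('pics/d6a.png',c[:450]);cv2.imwrite('pics/d6b.png',c[420:])
C=np.load('C_h1.npy')
for d in (120,70,8):
    V=C@T([30,0,d],np.eye(3));V[:3,:3]=toolrot(C[:3,:3]);print(rel(V))
```

```text
11.0 [ 517.2957056  -231.18702717  232.59311101]
[ 60.75 464.38  39.96  12.89 -29.85  -3.58]
[104.05 458.57  64.27  12.89 -29.85  -3.58]
[157.74 451.38  94.43  12.89 -29.85  -3.58]
```

View pics/w6.png

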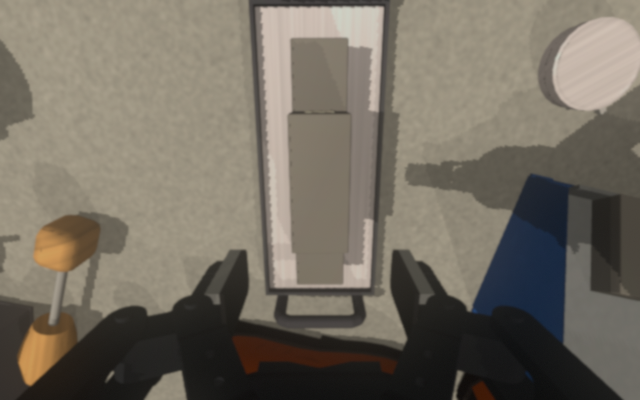

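View pics/d6a.png

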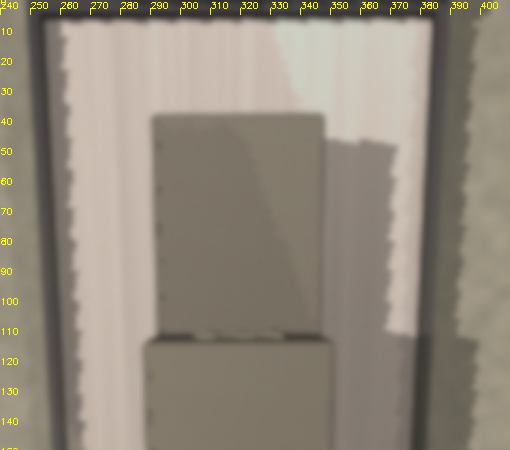

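View pics/d6b.png

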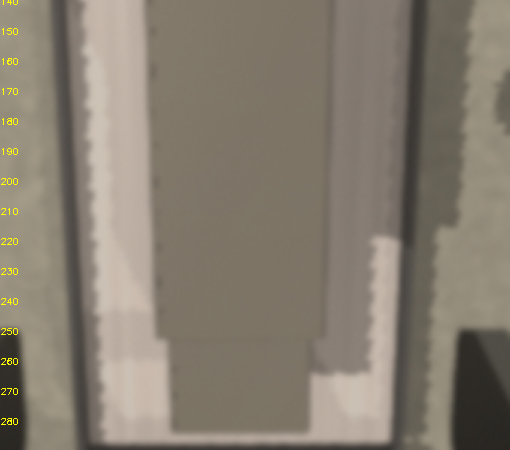

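```bash
cat > fit4.py <<'E'
from h import *
def fit4(tp,q,half,z,x0,half2=None):
    half2=half if half2 is None else half2
    q=np.array(q)
    def res(p):
        M=T([p[0],p[1],0],rz(p[2]))
        P=np.array([pt(M,(a,b,z)) for a in(-half,half2) for b in(-25,25)])
        return (proj('wrist',P,tp)-q).ravel()
    s=least_squares(res,x0);return s.x,s.fun.reshape(-1,2)
def inb(b,p): # p in frame of b
    d=rz(-b[2])@np.array([p[0]-b[0],p[1]-b[1],0]);return d[:2].round(2),round(np.degrees(p[2]-b[2]),2)
E
python3 - <<'E'
from fit4 import *
tp=np.load('tp6.npy')
b,f=fit4(tp,[(290.3,38),(348,38),(296.7,284.3),(343,284.3)],121,60,(517,-231,.217));print(b,f.round(1).tolist())
l,f=fit4(tp,[(288.7,113.3),(350.3,113.3),(292.3,252.7),(348.7,252.7)],60,108,(517,-231,.217));print(l,f.round(1).tolist())
print(inb(b,l)); np.save('base2.npy',b)
E
```

```text
[ 5.16973485e+02 -2.30683363e+02  2.19760475e-01] [[-0.3, -0.3], [0.3, -0.5], [-0.2, 0.7], [0.1, 0.6]]
[ 5.15832083e+02 -2.30567574e+02  2.23400653e-01] [[-1.4, -0.1], [1.6, -0.5], [-0.3, 0.6], [0.1, 0.3]]
(array([-1.09,  0.36]), np.float64(0.21))
```

Run:
```python
from h import *
im=cv2.imread('pics/w6.png')
crop(im,280,95,80,30,9,'pics/f1.png');crop(im,280,240,80,50,9,'pics/f2.png')
```

```text
(no output)
```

View pics/f1.png

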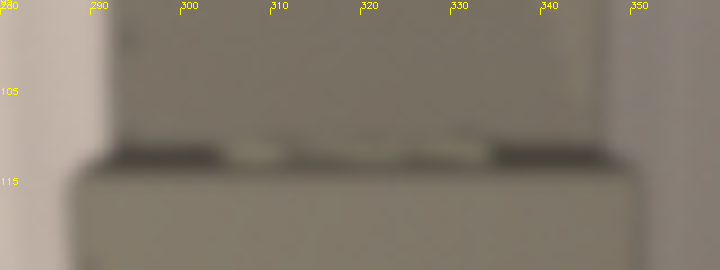

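View pics/f2.png

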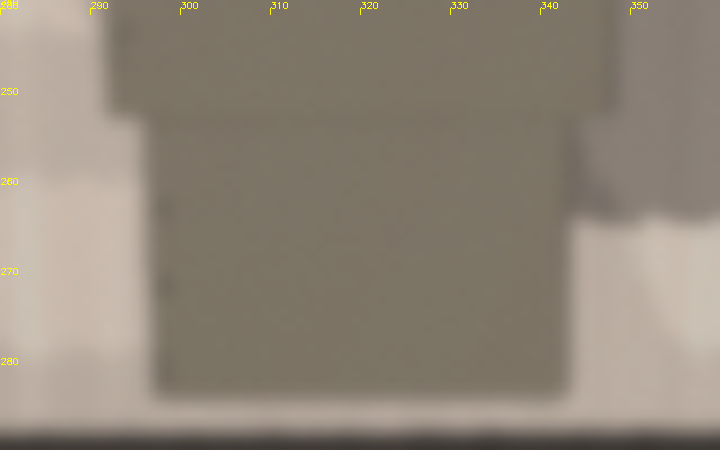

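Run:
```python
from fit4 import *
tp=np.load('tp6.npy')
b,f=fit4(tp,[(290.3,38),(348,38),(296.8,284.1),(343,284.1)],121,60,(517,-231,.217));print(b,f.round(1).tolist())
l,f=fit4(tp,[(287.8,113.3),(351.1,113.3),(291.8,253),(348.7,253)],60,108,(517,-231,.217));print(l,f.round(1).tolist(),inb(b,l))
M=T([b[0],b[1],0],rz(b[2]))
for x in(-62,-61,-60,-59,-58): print(x,proj('wrist',[pt(M,(x,0,60)),pt(M,(x,0,108)),pt(M,(-x,0,108))],tp)[:,1])
```

```text
[ 5.16898966e+02 -2.30672673e+02  2.19975756e-01] [[-0.3, -0.4], [0.3, -0.6], [-0.2, 0.8], [0.2, 0.7]]
[ 5.15952577e+02 -2.30670979e+02  2.22069410e-01] [[-0.6, -0.0], [0.7, -0.4], [-0.0, 0.4], [-0.1, 0.1]] (array([-0.92,  0.21]), np.float64(0.12))
-62 [108.63038542 111.6736567  256.26515909]
-61 [109.76505182 113.00479111 255.24384762]
-60 [110.89749986 114.33286493 254.2204726 ]
-59 [112.02773605 115.65788872 253.19502777]
-58 [113.15576686 116.97987295 252.16750683]
```

Call:
drive_tool:
  rows: [0,60,5,1.5,-4,-0.5,76,5,120,10,3,-8,-1,76,10,180,15,5,-12,-1.5,76,20,240,20,7,-16,-2,76,30,300,25,8.5,-20,-2.5,76,40,360,30,10,-24,-3,76,50,420,36,12,-28,-3.5,76,60.7,464.4,40,12.9,-29.9,-3.6,76,60.7,464.4,40,12.9,-29.9,-3.6,76,60.7,464.4,40,12.9,-29.9,-3.6,76]

```text
clock: 12.3
eef_pos: [453.5, 233.3, 168.9]
tcp_rot: [-0.006, 1.049, -0.014]
contact_force: [-0.1, 0.1, -0.0]
opening: 0.761
```

Run:
```python
from h import *
s=r.sense();np.save('tp7.npy',tcp(s));print(s['clock'],s['eef_pos'])
im=grab_frame('wrist')[:,:,::-1];cv2.imwrite('pics/w7.png',im)
C=np.load('C_h1.npy')
for d in (70,10):
    V=C@T([30,0,d],np.eye(3));V[:3,:3]=toolrot(C[:3,:3]);print(rel(V))
P=[pt(C,q) for q in[(0,-25,48),(0,25,48),(60,-25,48),(60,25,48)]];print(proj('wrist',P,tcp(s)))
```

```text
12.3 [453.48505877 233.3221197  168.90852138]
[ 4.901e+01 -1.890e+00  2.660e+00  2.000e-01 -9.000e-02 -1.000e-02]
[ 1.0901e+02 -1.9000e+00  2.7600e+00  2.0000e-01 -9.0000e-02 -1.0000e-02]
[[277.72179044 171.41521601]
 [354.28506099 171.62669775]
 [280.58680061 254.49288106]
 [351.4137643  254.67979167]]
```

View pics/w7.png

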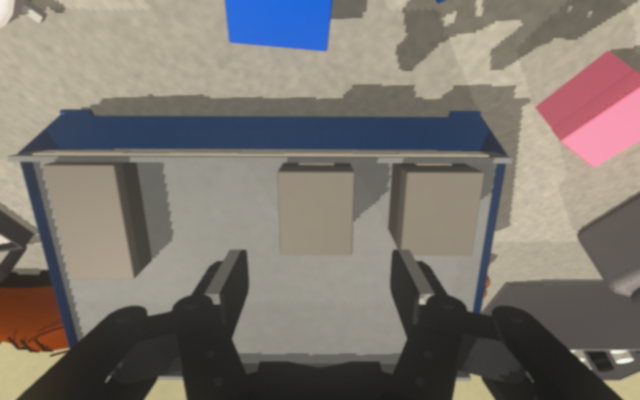

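Call:
drive_tool:
  rows: [25,-1.9,2.7,0.2,0,0,76,49,-1.9,2.7,0.2,0,0,76,65,-1.9,2.7,0.2,0,0,76,80,-1.9,2.7,0.2,0,0,76,95,-1.9,2.7,0.2,0,0,76,105,-1.9,2.7,0.2,0,0,76,109,-1.9,2.7,0.2,0,0,76,109,-1.9,2.7,0.2,0,0,60,109,-1.9,2.7,0.2,0,0,50,109,-1.9,2.7,0.2,0,0,40]
  newtons: 40

```text
clock: 13.6
eef_pos: [510.1, 230.3, 76.0]
tcp_rot: [-0.002, 1.049, -0.015]
contact_force: [-1.3, 0.1, -0.8]
opening: 0.58
```

Call:
drive_tool:
  rows: [0,0,0,0,0,0,40,0,0,0,0,0,0,40]

```text
clock: 13.85
eef_pos: [510.1, 230.4, 76.1]
tcp_rot: [-0.002, 1.049, -0.014]
contact_force: [-0.5, 0.3, -1.1]
opening: 0.578
```

Run:
```python
from h import *
s=r.sense();print(s['clock'],s['contact_force'])
im=grab_frame('wrist')[:,:,::-1];cv2.imwrite('pics/w8.png',im)
C=np.load('C_h1.npy');print((np.linalg.inv(C)@tcp(s))[:3,3])
for d in(37,38,39,40.5):
  for z in(-28,-30,-32):print(d,z,proj('wrist',[[-d,-25,z],[-d,25,z]],np.eye(4)).round(1).tolist())
```

```text
13.85 [-0.4617633   0.31469505 -1.09196245]
[30.0050282   0.11390507 10.38479334]
37 -28 [[246.7, 240.2], [391.6, 240.1]]
37 -30 [[246.3, 234.8], [391.9, 234.7]]
37 -32 [[245.9, 229.4], [392.3, 229.3]]
38 -28 [[246.1, 241.4], [392.2, 241.3]]
38 -30 [[245.7, 236.0], [392.6, 235.9]]
38 -32 [[245.3, 230.6], [392.9, 230.5]]
39 -28 [[245.5, 242.6], [392.8, 242.5]]
39 -30 [[245.1, 237.2], [393.2, 237.1]]
39 -32 [[244.7, 231.8], [393.6, 231.6]]
40.5 -28 [[244.6, 244.5], [393.7, 244.4]]
40.5 -30 [[244.2, 239.1], [394.1, 239.0]]
40.5 -32 [[243.7, 233.5], [394.5, 233.4]]
```

View pics/w8.png

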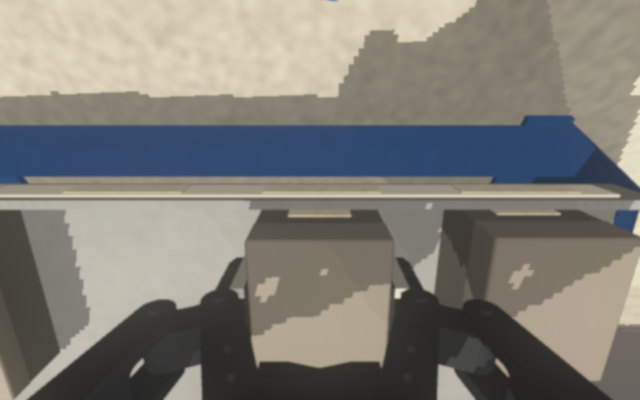

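Call:
drive_tool:
  rows: [-3,0,1,0,0,0,40,-10,0,2,0,0,0,40,-30,0,2,0,0,0,40,-60,0,2,0,0,0,40,-110,0,2,0,0,0,40,-160,0,2,0,0,0,40,-165,0,2,0,0,0,40,-165,0,2,0,0,0,40]

```text
clock: 14.9
eef_pos: [429.5, 231.6, 220.3]
tcp_rot: [-0.001, 1.048, -0.013]
contact_force: [0.9, -0.6, -1.6]
opening: 0.583
```

Run:
```python
from h import *
print(rel(trayT(517.2,-230.8,.2185,210,dx=89.8)))
```

```text
[  99.25 -440.85  151.27  -12.89   29.82    3.47]
```

Call:
drive_tool:
  rows: [10,-45,15,-1.3,3,0.3,40,21,-95,32,-2.8,6.5,0.7,40,33,-148,50,-4.3,10,1.1,40,45,-201,69,-6,13.5,1.5,40,57,-254,87,-7.5,17,2,40,69,-307,105,-9,21,2.4,40,81,-360,123,-10.6,24.5,2.9,40,92,-410,140,-12,28,3.3,40,99.2,-440.8,151.3,-12.9,29.8,3.5,40,99.2,-440.8,151.3,-12.9,29.8,3.5,40]

```text
clock: 16.15
eef_pos: [605.3, -215.0, 206.6]
tcp_rot: [2.86, 1.568, 3.075]
contact_force: [-0.2, 0.3, -1.6]
opening: 0.58
```

Run:
```python
from h import *
print(rel(trayT(517.2,-230.8,.2185,125,dx=89.8)))
```

```text
[ 8.16e+01  3.62e+00  6.50e-01 -2.10e-01 -1.70e-01 -5.00e-02]
```

Call:
drive_tool:
  rows: [10,2,0.7,-0.2,-0.2,0,40,30,3.6,0.7,-0.2,-0.2,0,40,50,3.6,0.7,-0.2,-0.2,0,40,65,3.6,0.7,-0.2,-0.2,0,40,74,3.6,0.7,-0.2,-0.2,0,40,76,3.6,0.7,-0.2,-0.2,0,40,76,3.6,0.7,-0.2,-0.2,0,40]

```text
clock: 17.02
eef_pos: [605.3, -211.4, 131.0]
tcp_rot: [0.39, 1.57, 0.609]
contact_force: [-1.0, 0.7, -1.5]
opening: 0.58
```

Run:
```python
from h import *
s=r.sense();np.save('tp9.npy',tcp(s));print(s['clock'],s['eef_pos'])
im=grab_frame('wrist')[:,:,::-1];cv2.imwrite('pics/w9.png',im)
crop(im,220,150,200,130,4,'pics/d9.png');crop(im,240,0,160,160,4,'pics/d9b.png')
```

```text
17.025 [ 605.29274632 -211.44858647  131.00572842]
```

View pics/w9.png

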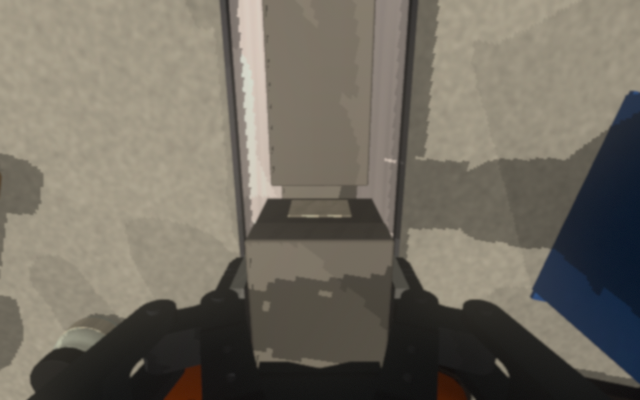

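View pics/d9.png

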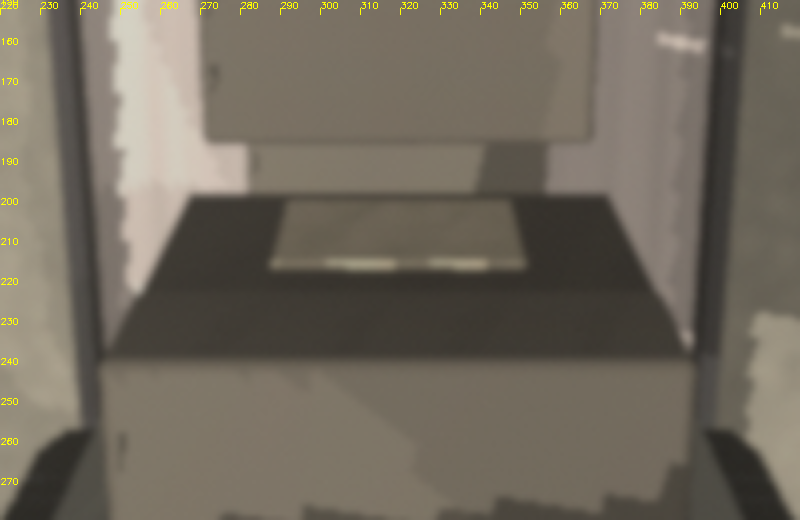

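View pics/d9b.png

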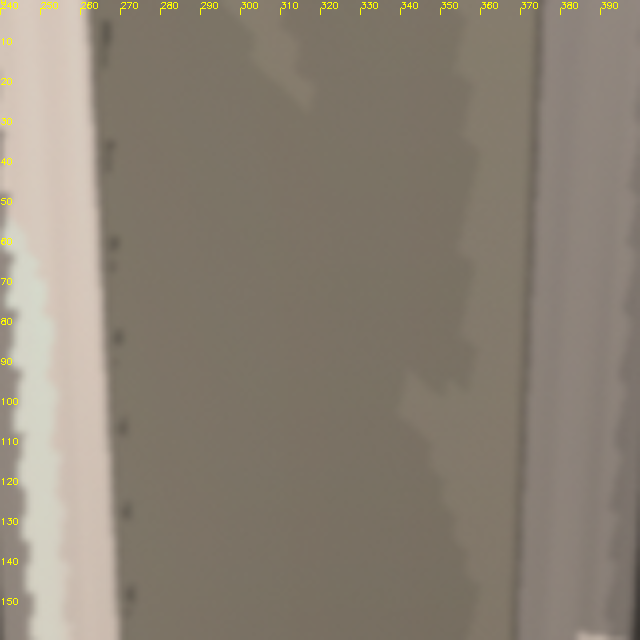

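```bash
cat > held.py <<'E'
from h import *
def held(top,bot):
    def res(p):
        d,y,z,a=p; P=[]
        for h in(-d,48-d):
            for s in(-25,25): P.append([h,y+s*np.cos(a),z+s*np.sin(a)])
        return np.r_[(proj('wrist',P,np.eye(4))-np.array(list(top)+list(bot))).ravel()]
    s=least_squares(res,[38,0,-30,0]);return s.x.round(2),s.fun.reshape(-1,2).round(1).tolist()
def edgefit(tp,corn,edges,z,x0):
    # pose of an edge mid (end of a carton, width 50, z known) with yaw; edges (row,xl,xr) along -x direction
    def res(p):
        M=T([p[0],p[1],0],rz(p[2]))
        q=proj('wrist',[pt(M,v) for v in[(0,-25,z),(0,25,z),(-60,-25,z),(-60,25,z)]],tp);o=(q[:2]-corn).ravel().tolist()
        for row,xl,xr in edges:
            for a,b,xx in((0,2,xl),(1,3,xr)):
                t=(row-q[a,1])/(q[b,1]-q[a,1]);o.append(q[a,0]+t*(q[b,0]-q[a,0])-xx)
        return np.array(o)
    s=least_squares(res,x0);return s.x,s.fun.round(1)
E
python3 - <<'E'
from held import *
h=held([(245.8,239.5),(393.5,239.5)],[(267,198.8),(372,198.8)]);print(h)
tp=np.load('tp9.npy')
for z in(106,108,110):
    e,f=edgefit(tp,[(270.8,185.3),(368.2,185.3)],[(10,261,375.3)],z,(576,-218,.22));print(z,e,f)
    # edge in tool frame
    print(np.linalg.inv(tp)@np.r_[e[:2],z,1], 'yaw err', np.degrees(e[2]-np.arctan2(tp[1,2],tp[0,2])))
E
```

```text
(array([ 38.17,   0.43, -28.85,   0.  ]), [[0.4, 0.7], [-0.4, 0.7], [0.0, -1.0], [-0.1, -1.0]])
106 [ 5.75089810e+02 -2.17720318e+02  2.23729329e-01] [ 0.3  0.3 -0.5 -0.3  1.2 -1. ]
[ 24.97301546   0.41085139 -30.87099184   1.        ] yaw err 0.30433754143479036
108 [ 5.74565287e+02 -2.17840425e+02  2.23700413e-01] [-0.2  0.3  0.1 -0.3  0.5 -0.3]
[ 22.97244159   0.40813126 -31.40694639   1.        ] yaw err 0.3026807462924617
110 [ 5.74041094e+02 -2.17960465e+02  2.23670648e-01] [-0.8  0.4  0.6 -0.3 -0.2  0.4]
[ 20.97186808   0.40540603 -31.94256292   1.        ] yaw err 0.30097536703387684
```

Call:
drive_tool:
  rows: [5,0,-1.2,-0.2,0,0,40,15,0,-1.2,-0.2,0,0,40,25,0,-1.2,-0.2,0,0,40,35,0,-1.2,-0.2,0,0,40,45,0,-1.2,-0.2,0,0,40,53,0,-1.2,-0.2,0,0,40,57,0,-1.2,-0.2,0,0,40,59,0,-1.2,-0.2,0,0,40,59,0,-1.2,-0.2,0,0,40]

```text
clock: 18.2
eef_pos: [603.6, -211.6, 72.4]
tcp_rot: [1.471, 1.57, 1.693]
contact_force: [-2.8, 1.3, 5.2]
opening: 0.579
```

Run:
```python
from h import *
s=r.sense();print(s['clock'],s['eef_pos'],s['contact_force'])
im=grab_frame('wrist')[:,:,::-1];cv2.imwrite('pics/w10.png',im)
crop(im,220,180,200,90,4,'pics/d10.png')
im=grab_frame('side')[:,:,::-1];crop(im,260,200,170,140,4,'pics/d10s.png')
```

```text
18.2 [ 603.58200986 -211.62882449   72.40370116] [-2.7897857   1.26362675  5.17809217]
```

View pics/d10.png

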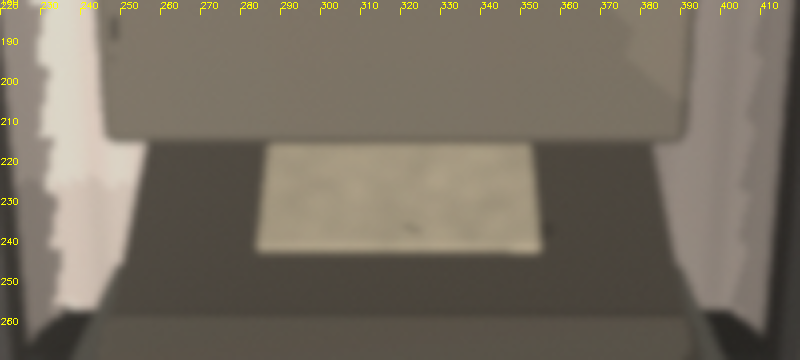

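View pics/d10s.png

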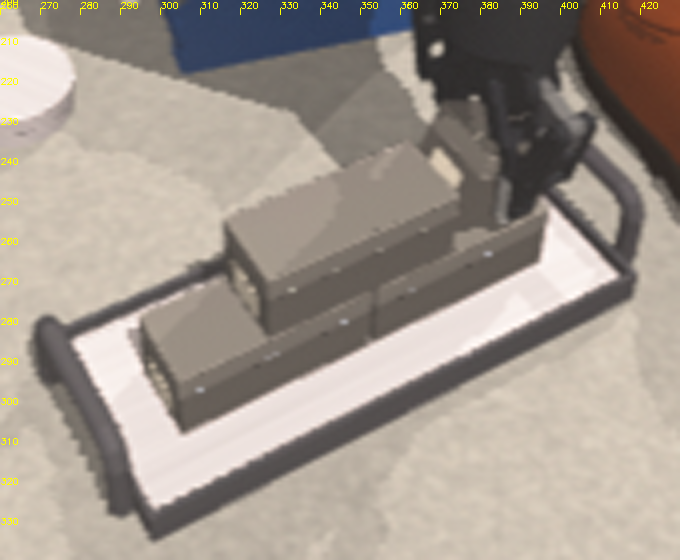

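View pics/w10.png

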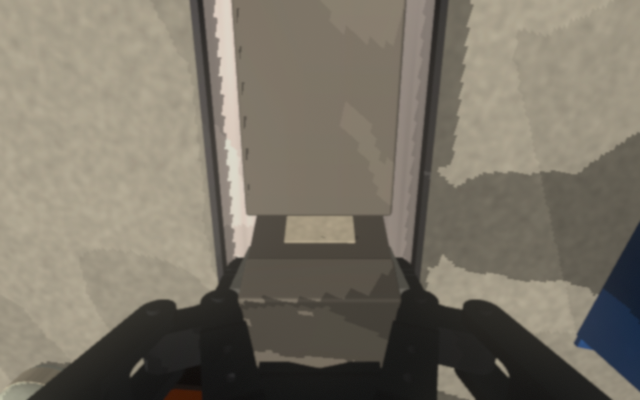

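Call:
drive_tool:
  rows: [-5,0,1,0,0,0,40,-15,0,3,0,0,0,40,-30,0,5,0,0,0,40,-60,0,5,0,0,0,40,-100,0,5,0,0,0,40,-130,0,5,0,0,0,40,-130,0,5,0,0,0,40]

```text
clock: 19.18
eef_pos: [610.3, -211.2, 206.0]
tcp_rot: [-0.395, 1.565, -0.173]
contact_force: [0.9, 0.2, -2.8]
opening: 0.581
```

Run:
```python
from h import *
s=r.sense();np.save('tp11.npy',tcp(s));print(s['clock'],s['eef_pos'],s['contact_force'])
im=grab_frame('wrist')[:,:,::-1];cv2.imwrite('pics/w11.png',im)
im=grab_frame('side')[:,:,::-1];cv2.imwrite('pics/s11.png',im);crop(im,260,160,180,150,4,'pics/d11s.png')
def ray(n,u,v,z=0):
    c=CP[n];f=200/np.tan(np.radians(c['vertical_fov']/2));M=c['pose'];d=M[:3,:3]@np.array([(u-c['cx'])/f,(v-c['cy'])/f,1]);o=M[:3,3];return (o+d*(z-o[2])/d[2]).round()
print('disc',ray('side',262,224),'blue',ray('side',258,185),ray('side',243,165),'pt',ray('side',230,220),ray('side',200,260),ray('side',240,260))
```

```text
19.175 [ 610.26372757 -211.23374113  206.04846484] [ 0.90131476  0.24591669 -2.76553602]
disc [359.  16.   0.] blue [375. 193.   0.] [344. 316.   0.] pt [277.  57.   0.] [193. -67.   0.] [287. -95.   0.]
```

View pics/w11.png

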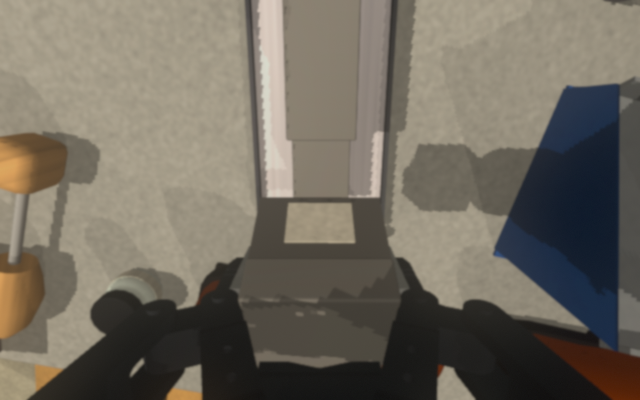

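View pics/d11s.png

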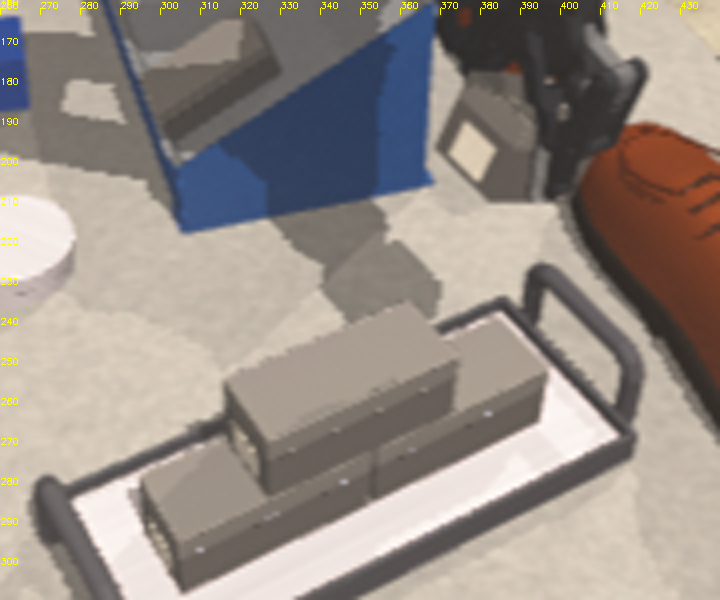

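Run:
```python
from h import *
V=T([430,-90,120],toolrot(rz(.2)));print(rel(V))
im=cv2.imread('pics/w11.png');crop(im,270,110,120,100,6,'pics/d11.png')
```

```text
[ 8.2530e+01  1.5673e+02 -1.4741e+02  1.2500e+00  2.0000e-02 -5.0000e-02]
```

View pics/d11.png

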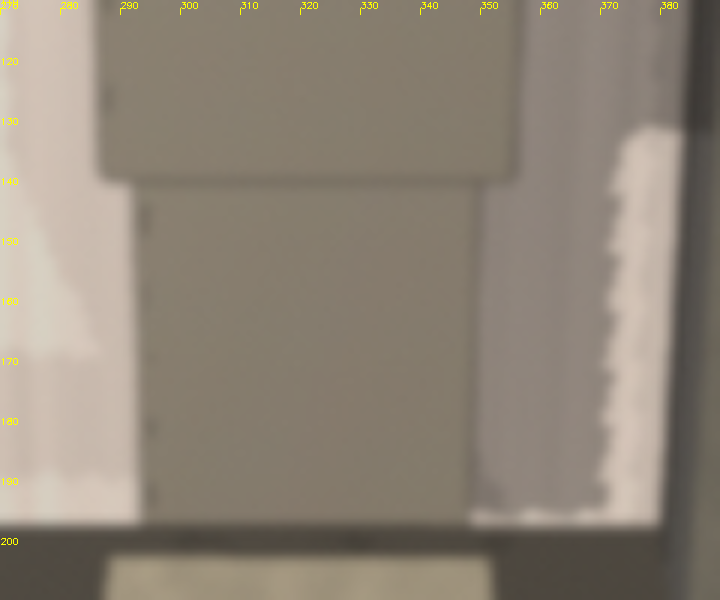

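Call:
drive_tool:
  rows: [5,30,-20,0.2,0,0,40,15,60,-50,0.4,0,0,40,30,95,-85,0.8,0,0,40,50,130,-120,1,0,0,40,70,150,-140,1.2,0,0,40,82.5,156.7,-147.4,1.2,0,0,40,82.5,156.7,-147.4,1.2,0,0,40,82.5,156.7,-147.4,1.2,0,0,40]

```text
clock: 20.27
eef_pos: [431.7, -90.7, 120.5]
tcp_rot: [0.145, 1.569, 0.346]
contact_force: [0.7, -1.0, -0.9]
opening: 0.578
```

Call:
drive_tool:
  rows: [20,0,0,0,0,0,40,45,0,0,0,0,0,40,70,0,0,0,0,0,40,85,0,0,0,0,0,40,90,0,0,0,0,0,40,94,0,0,0,0,0,40,97,0,0,0,0,0,40,100,0,0,0,0,0,40]
  newtons: 20

```text
clock: 21.28
eef_pos: [432.3, -90.7, 20.7]
tcp_rot: [-0.058, 1.568, 0.142]
contact_force: [0.1, -0.0, -2.1]
opening: 0.579
```

Call:
drive_tool:
  rows: [2,0,0,0,0,0,40,4,0,0,0,0,0,40,6,0,0,0,0,0,40,8,0,0,0,0,0,40,9,0,0,0,0,0,40]

```text
clock: 21.9
eef_pos: [432.3, -90.7, 12.0]
tcp_rot: [-0.051, 1.568, 0.15]
contact_force: [-5.1, 0.2, 22.7]
opening: 0.581
```

Run:
```python
from h import *
s=r.sense();print(s['clock'],s['eef_pos'],s['contact_force'])
im=grab_frame('wrist')[:,:,::-1];cv2.imwrite('pics/w12.png',im)
im=grab_frame('side')[:,:,::-1];crop(im,230,140,180,150,4,'pics/d12s.png')
```

```text
21.9 [432.30075939 -90.69534442  12.04315385] [-5.08283541  0.1809192  22.66634687]
```

View pics/w12.png

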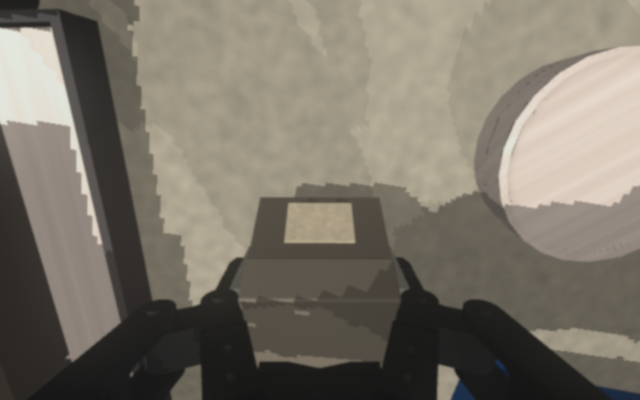

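View pics/d12s.png

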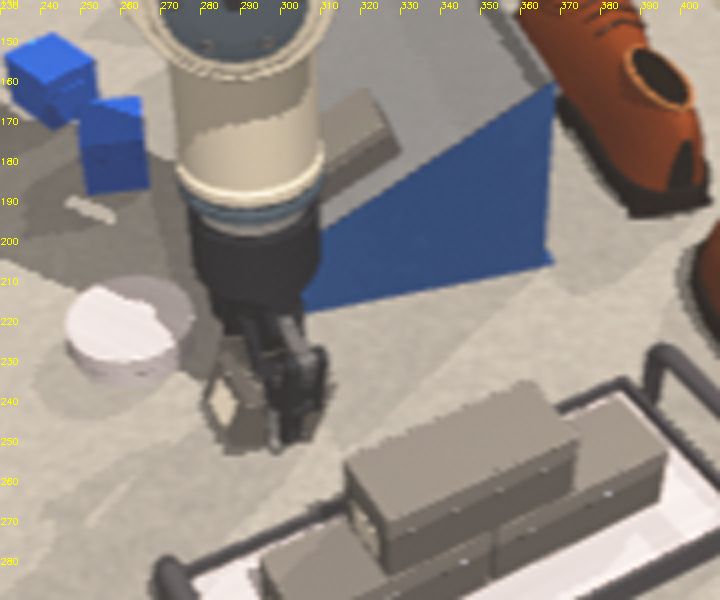

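Call:
drive_tool:
  rows: [-1,0,0,0,0,0,40,-1,0,0,0,0,0,60,-1,0,0,0,0,0,62,-1,0,0,0,0,0,70,-1,0,0,0,0,0,76]

```text
clock: 22.62
eef_pos: [432.3, -90.7, 13.1]
tcp_rot: [-0.039, 1.568, 0.162]
contact_force: [-0.2, 0.3, 0.8]
opening: 0.76
```

Run:
```python
from h import *
s=r.sense();np.save('tp13.npy',tcp(s));print(s['clock'],s['eef_pos'],s['contact_force'])
im=grab_frame('wrist')[:,:,::-1];cv2.imwrite('pics/w13.png',im)
```

```text
22.625 [432.28507181 -90.68356534  13.12299671] [-0.21666164  0.25389789  0.80302432]
```

View pics/w13.png

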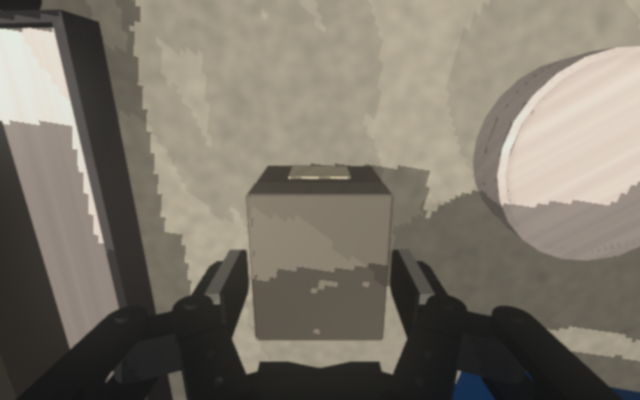

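Run:
```python
from fit4 import *
tp=np.load('tp13.npy')
p,f=fit4(tp,[(246.5,193.5),(391,193.5),(255,339),(384.5,339)],30,48,(420,-92,.2));print(p,f.round(1).tolist())
print(rel(trayT(*p,11)));np.save('hb.npy',p)
```

```text
[ 4.17637403e+02 -9.33924527e+01  2.03258971e-01] [[-2.2, -0.6], [2.5, -1.2], [0.2, 1.6], [-0.6, 1.2]]
[ 2.100e+00  2.800e-01 -1.489e+01 -1.500e-01  1.400e-01  1.000e-02]
```

```bash
cat > cal.py <<'E'
from fit4 import *
from held import held
base=CP['wrist']['tool_from_camera'].copy()
for dx in(0,-1.5,-3,-4.5):
    CP['wrist']['tool_from_camera'][:]=base;CP['wrist']['tool_from_camera'][0,3]+=dx
    p,f=fit4(np.load('tp13.npy'),[(246.5,193.5),(391,193.5),(255,339),(384.5,339)],30,48,(420,-92,.2));print(dx,p.round(2),(f**2).sum().round(2),f.round(1).tolist())
    b,f=fit4(np.load('tp6.npy'),[(290.3,38),(348,38),(296.8,284.1),(343,284.1)],121,60,(517,-231,.217));
    l,g=fit4(np.load('tp6.npy'),[(287.8,113.3),(351.1,113.3),(291.8,253),(348.7,253)],60,108,(517,-231,.217));print((f**2).sum().round(2),(g**2).sum().round(2),b.round(2),l.round(2),inb(b,l))
    print(held([(245.8,239.5),(393.5,239.5)],[(267,198.8),(372,198.8)]))
E
python3 cal.py
```

```text
0 [ 4.1764e+02 -9.3390e+01  2.0000e-01] 17.11 [[-2.2, -0.6], [2.5, -1.2], [0.2, 1.6], [-0.6, 1.2]]
2.06 1.21 [ 5.1690e+02 -2.3069e+02  2.2000e-01] [ 5.1595e+02 -2.3069e+02  2.2000e-01] (array([-0.92,  0.21]), np.float64(0.12))
(array([ 38.17,   0.42, -28.85,   0.  ]), [[0.4, 0.7], [-0.4, 0.7], [0.0, -1.0], [-0.1, -1.0]])
-1.5 [ 4.1834e+02 -9.3250e+01  2.0000e-01] 6.76 [[-1.1, 0.1], [1.4, -0.4], [1.0, 0.4], [-1.4, 0.0]]
0.17 0.73 [ 5.1701e+02 -2.3067e+02  2.2000e-01] [ 5.1628e+02 -2.3061e+02  2.2000e-01] (array([-0.71,  0.21]), np.float64(0.12))
(array([ 39.67,   0.42, -28.85,   0.  ]), [[0.4, 0.7], [-0.4, 0.7], [0.0, -1.0], [-0.1, -1.0]])
-3 [ 4.1905e+02 -9.3110e+01  2.0000e-01] 11.21 [[-0.0, 0.9], [0.4, 0.3], [1.8, -0.7], [-2.2, -1.1]]
0.87 1.64 [ 5.1713e+02 -2.3064e+02  2.2000e-01] [ 5.1661e+02 -2.3054e+02  2.2000e-01] (array([-0.49,  0.21]), np.float64(0.12))
(array([ 41.17,   0.42, -28.85,   0.  ]), [[0.4, 0.7], [-0.4, 0.7], [0.0, -1.0], [-0.1, -1.0]])
-4.5 [ 4.1976e+02 -9.2960e+01  2.0000e-01] 29.34 [[1.0, 1.6], [-0.6, 1.1], [2.6, -1.8], [-3.0, -2.3]]
4.1 3.9 [ 5.1725e+02 -2.3061e+02  2.2000e-01] [ 5.1693e+02 -2.3046e+02  2.2000e-01] (array([-0.28,  0.21]), np.float64(0.12))
(array([ 42.67,   0.42, -28.85,   0.  ]), [[0.4, 0.7], [-0.4, 0.7], [0.0, -1.0], [-0.1, -1.0]])
```

```bash
echo "CP['wrist']['tool_from_camera'][0,3]-=1.8" >> h.py
python3 - <<'E'
from h import *
print(rel(trayT(418.5,-93.2,.2033,10)))
E
```

```text
[ 3.110e+00  2.900e-01 -1.401e+01 -1.500e-01  1.400e-01  1.000e-02]
```

Call:
drive_tool:
  rows: [-20,0,0,0,0,0,76,-60,0,0,0,0,0,76,-120,0,0,0,0,0,76,-180,0,0,0,0,0,76,-220,0,0,0,0,0,76,-220,0,0,0,0,0,76]
  newtons: 40

```text
clock: 23.42
eef_pos: [433.6, -91.2, 236.2]
tcp_rot: [-0.314, 1.562, -0.113]
contact_force: [-0.0, -0.6, -0.0]
opening: 0.761
```

Run:
```python
from h import *
print(rel(trayT(512,-231.5,.22,232)))
```

```text
[   5.05 -153.14   48.83   -1.1     0.48    0.16]
```

Call:
drive_tool:
  rows: [2,-50,16,-1,0.5,0.2,76,4,-105,33,-1,0.5,0.2,76,5,-145,46,-1,0.5,0.2,76,5,-153,48.8,-1.1,0.5,0.2,76,5,-153,48.8,-1.1,0.5,0.2,76,5,-153,48.8,-1.1,0.5,0.2,76]

```text
clock: 24.18
eef_pos: [511.2, -230.2, 231.5]
tcp_rot: [2.226, 1.569, 2.447]
contact_force: [-0.3, 0.0, 1.3]
opening: 0.762
```

Run:
```python
from h import *
s=r.sense();np.save('tp14.npy',tcp(s));print(s['clock'],s['eef_pos'])
im=grab_frame('wrist')[:,:,::-1];cv2.imwrite('pics/w14.png',im)
a=im[25:125,280:360];b=im[230:295,280:360]
crop(im,280,25,80,100,7,'pics/g1.png');crop(im,280,230,80,65,8,'pics/g2.png')
```

```text
24.175 [ 511.15117935 -230.19852776  231.52849247]
```

View pics/g1.png

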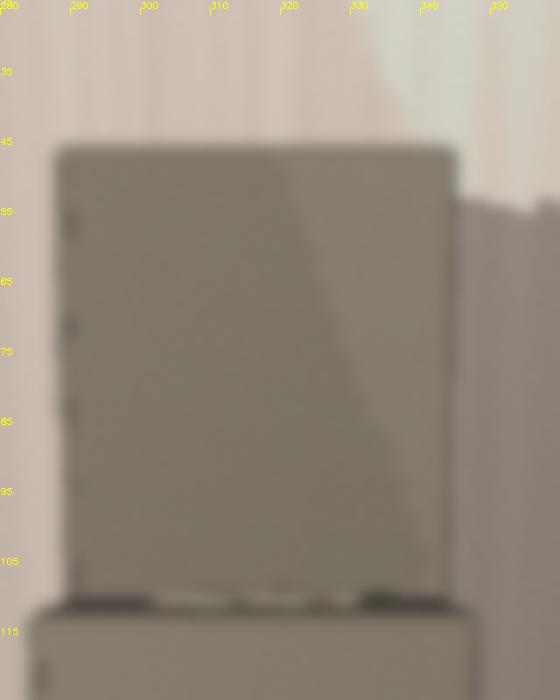

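View pics/g2.png

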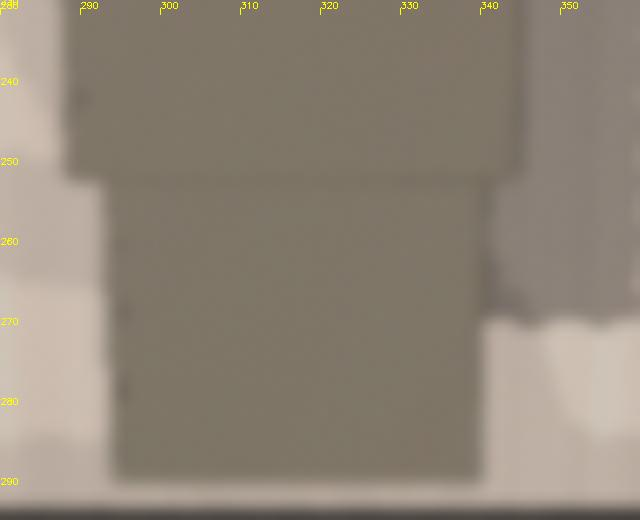

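Run:
```python
from fit4 import *
tp=np.load('tp14.npy')
b,f=fit4(tp,[(288.1,46),(345.4,46),(293.8,290.1),(340.5,290.1)],121,60,(517,-231,.217));print(b,f.round(1).tolist())
l,g=fit4(tp,[(284.3,112.4),(348.3,112.4),(288.2,252.5),(345.5,252.5)],60,108,(517,-231,.217));print(l,g.round(1).tolist(),inb(b,l))
np.save('base3.npy',b);np.save('long3.npy',l)
for z in(170,68): print(rel(trayT(*l,z)))
```

```text
[ 5.17121781e+02 -2.30426819e+02  2.18812083e-01] [[-0.2, 0.0], [0.2, 0.0], [0.2, -0.0], [-0.2, -0.1]]
[ 5.09497662e+02 -2.32231911e+02  2.20379761e-01] [[-0.2, 0.0], [0.2, -0.0], [0.3, 0.1], [-0.3, -0.1]] (array([-7.83, -0.11]), np.float64(0.09))
[ 6.182e+01 -1.620e+00 -2.170e+00  2.000e-02 -5.000e-02 -8.000e-02]
[ 1.6382e+02 -1.7500e+00 -2.0700e+00  2.0000e-02 -5.0000e-02 -8.0000e-02]
```

Call:
drive_tool:
  rows: [60,-1.7,-2.1,0,0,0,76,100,-1.7,-2.1,0,0,0,76,125,-1.7,-2.1,0,0,0,76,145,-1.7,-2.1,0,0,0,76,158,-1.7,-2.1,0,0,0,76,163.3,-1.7,-2.1,0,0,0,76,163.3,-1.7,-2.1,0,0,0,65,163.3,-1.7,-2.1,0,0,0,55,163.3,-1.7,-2.1,0,0,0,40,163.3,-1.7,-2.1,0,0,0,40]

```text
clock: 25.48
eef_pos: [509.9, -232.4, 69.2]
tcp_rot: [1.605, 1.57, 1.826]
contact_force: [-1.0, 0.6, 5.9]
opening: 0.581
```

Call:
drive_tool:
  rows: [0,0,0,0,0,0,40,-2,0,0,0,0,0,40,-4,0,0,0,0,0,40,-4,0,0,0,0,0,40]

```text
clock: 25.98
eef_pos: [509.9, -232.4, 73.3]
tcp_rot: [1.421, 1.57, 1.641]
contact_force: [0.5, -0.1, -1.7]
opening: 0.579
```

Run:
```python
from h import *
s=r.sense();b=np.load('base3.npy');print(s['clock'],s['eef_pos'],s['contact_force'],s['opening']);print(rel(trayT(*b,68)))
im=grab_frame('wrist')[:,:,::-1];cv2.imwrite('pics/w15.png',im)
crop(im,230,120,180,50,4,'pics/d15.png')
```

```text
25.975 [ 509.91762063 -232.38352264   73.32134779] [ 0.4667008  -0.12259151 -1.66683562] 0.5785148483296698
[ 5.32  0.33  7.46  0.1   0.01 -0.04]
```

View pics/d15.png

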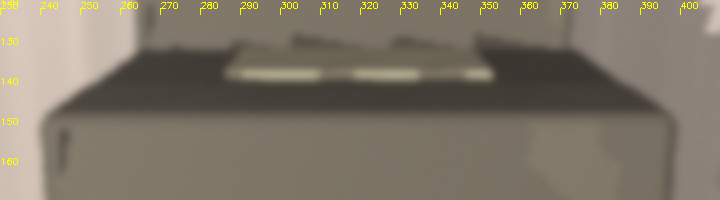

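Run:
```python
from held import *
print(held([(239.5,147.7),(399.3,147.7)],[(264.2,132.3),(374.5,132.3)]))
```

```text
(array([ 39.45,   0.39, -60.09,   0.  ]), [[0.3, 0.7], [-0.3, 0.7], [-0.4, -1.0], [0.3, -1.0]])
```

Call:
drive_tool:
  rows: [0,0,3,0,0,0,40,0,0,6,0,0,0,40,0,0,7.6,0,0,0,40,2,0,7.6,0,0,0,40,3,0,7.6,0,0,0,40,4,0,7.6,0,0,0,40,4.5,0,7.6,0,0,0,40,4.5,0,7.6,0,0,0,40]

```text
clock: 27.02
eef_pos: [517.2, -230.7, 69.3]
tcp_rot: [1.724, 1.57, 1.945]
contact_force: [-1.7, 1.1, 5.2]
opening: 0.584
```

Contact; release and retreat to look.

Call:
drive_tool:
  rows: [-0.2,0,0,0,0,0,60,-0.2,0,0,0,0,0,65,-0.2,0,0,0,0,0,76,-0.2,0,0,0,0,0,76,-15,0,0,0,0,0,76,-50,0,0,0,0,0,76,-110,0,0,0,0,0,76,-162,0,0,0,0,0,76,-162,0,0,0,0,0,76,-162,0,0,0,0,0,76]

```text
clock: 28.28
eef_pos: [516.9, -230.7, 231.6]
tcp_rot: [1.211, 1.57, 1.431]
contact_force: [0.2, 0.2, 0.0]
opening: 0.757
```

Run:
```python
from h import *
s=r.sense();np.save('tp16.npy',tcp(s));print(s['clock'],s['eef_pos'])
im=grab_frame('wrist')[:,:,::-1];cv2.imwrite('pics/w16.png',im)
crop(im,280,25,80,100,7,'pics/g1.png');crop(im,280,230,80,65,8,'pics/g2.png')
print(rel(trayT(418.5,-93.2,.2033,120)))
```

```text
28.275 [ 516.94540042 -230.67072818  231.57834736]
[ 1.1097e+02  1.5526e+02 -6.5480e+01  9.9000e-01 -6.0000e-02 -9.0000e-02]
```

View pics/g1.png

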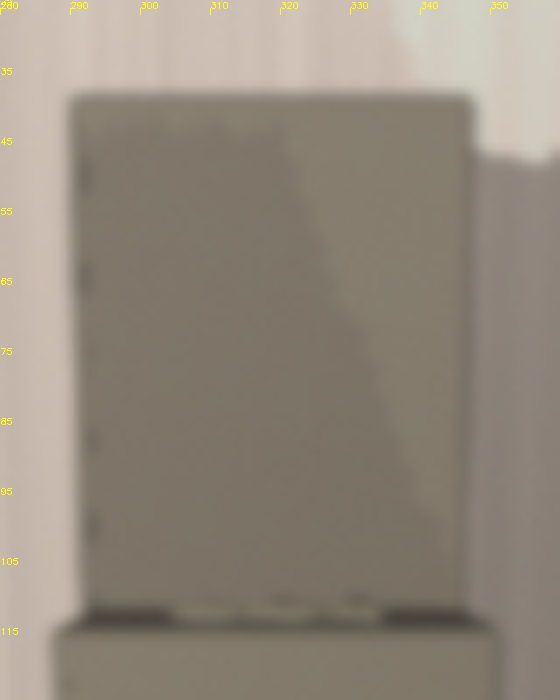

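View pics/g2.png

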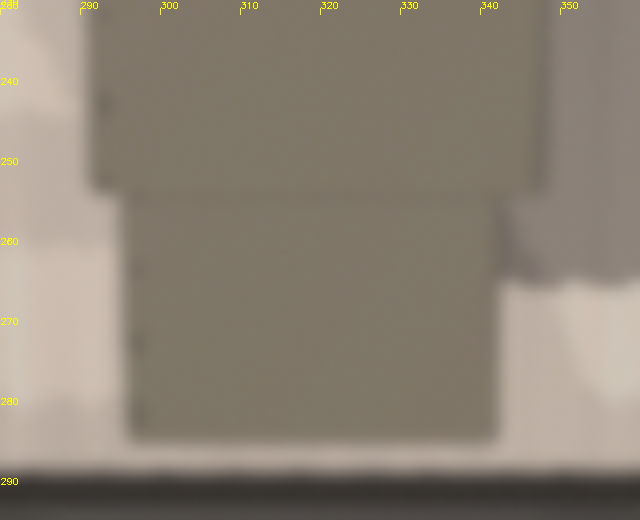

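Run:
```python
from fit4 import *
tp=np.load('tp16.npy')
b,f=fit4(tp,[(290,38.6),(347.7,38.6),(295.9,285.2),(342.2,285.2)],121,60,(517,-231,.217));print(b,f.round(1).tolist())
l,g=fit4(tp,[(287.7,114.9),(351.1,114.9),(291.2,254.1),(348.2,254.1)],60,108,(517,-231,.217));print(l,g.round(1).tolist(),inb(b,l))
np.save('base4.npy',b);np.save('long4.npy',l)
```

```text
[ 5.17100319e+02 -2.30423210e+02  2.19933548e-01] [[-0.2, 0.0], [0.2, 0.0], [-0.1, 0.0], [0.1, -0.0]]
[ 5.1673225e+02 -2.3001631e+02  2.2139944e-01] [[-0.4, -0.0], [0.5, -0.2], [0.2, 0.2], [-0.2, 0.1]] (array([-0.27,  0.48]), np.float64(0.08))
```

Call:
drive_tool:
  rows: [10,45,-19,0.5,0,0,76,50,100,-42,1,0,0,76,90,145,-61,1,0,0,76,111,155.3,-65.5,1,0,0,76,111,155.3,-65.5,1,0,0,76,111,155.3,-65.5,1,0,0,76]

```text
clock: 29.08
eef_pos: [419.5, -93.7, 120.4]
tcp_rot: [2.106, 1.569, 2.309]
contact_force: [0.1, -0.0, 0.6]
opening: 0.762
```

Run:
```python
from h import *
s=r.sense();np.save('tp17.npy',tcp(s))
im=grab_frame('wrist')[:,:,::-1];crop(im,220,140,200,170,4,'pics/d17.png')
print(rel(trayT(418.5,-93.2,.2033,10)))
P=T([418.5,-93.2,0],rz(.2033));print(proj('wrist',[pt(P,q) for q in[(-30,-25,48),(-30,25,48),(30,-25,48),(30,25,48)]],tcp(s)).round(1).tolist())
```

```text
[ 1.1075e+02  9.3000e-01 -1.2500e+00 -3.0000e-02  1.0000e-02 -5.0000e-02]
[[281.7, 165.6], [357.6, 165.4], [284.6, 248.5], [354.9, 248.3]]
```

View pics/d17.png

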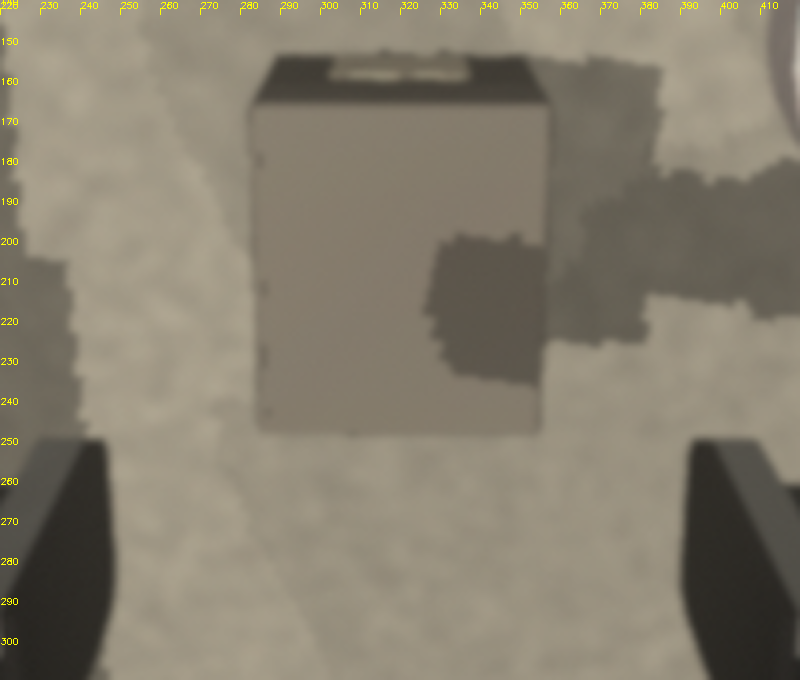

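Call:
drive_tool:
  rows: [40,0.9,-1.2,0,0,0,76,80,0.9,-1.2,0,0,0,76,100,0.9,-1.2,0,0,0,76,110.5,0.9,-1.2,0,0,0,76,110.5,0.9,-1.2,0,0,0,60,110.5,0.9,-1.2,0,0,0,45,110.5,0.9,-1.2,0,0,0,40,110.5,0.9,-1.2,0,0,0,40,90,0.9,-1.2,0,0,0,40,40,0.9,-1.2,0,0,0,40]

```text
clock: 30.38
eef_pos: [417.0, -92.9, 80.3]
tcp_rot: [2.528, 1.566, 2.731]
contact_force: [0.9, 0.3, -1.0]
opening: 0.585
```

Call:
drive_tool:
  rows: [-50,0,0,0,0,0,40,-110,0,0,0,0,0,40,-125,0,0,0,0,0,40]

```text
clock: 30.75
eef_pos: [419.4, -93.5, 209.0]
tcp_rot: [-0.08, 1.568, 0.123]
contact_force: [0.1, 0.4, -1.1]
opening: 0.579
```

Run:
```python
from h import *
s=r.sense();print(s['clock'],s['contact_force'],s['eef_pos'])
print(rel(trayT(517.1,-230.4,.2199,210,dx=95)))
```

```text
30.75 [ 0.07957459  0.36640838 -1.08131772] [419.357538   -93.47801099 209.04267857]
[-5.3000e-01 -1.5222e+02  1.6311e+02 -9.7000e-01  1.4000e-01  1.0000e-02]
```

Call:
drive_tool:
  rows: [-0.5,-30,33,-0.2,0,0,40,-0.5,-70,75,-0.5,0,0,40,-0.5,-110,118,-0.8,0,0,40,-0.5,-142,152,-1,0.1,0,40,-0.5,-152.2,163.1,-1,0.1,0,40,20,-152.2,163.1,-1,0.1,0,40,50,-152.2,163.1,-1,0.1,0,40,72,-152.2,163.1,-1,0.1,0,40,79,-152.2,163.1,-1,0.1,0,40,79,-152.2,163.1,-1,0.1,0,40]

```text
clock: 32.0
eef_pos: [609.4, -209.3, 130.1]
tcp_rot: [2.213, 1.57, 2.434]
contact_force: [0.2, -0.1, -0.6]
opening: 0.585
```

Run:
```python
from h import *
s=r.sense();np.save('tp18.npy',tcp(s));print(s['clock'],s['eef_pos'])
im=grab_frame('wrist')[:,:,::-1];cv2.imwrite('pics/w18.png',im)
crop(im,220,130,200,130,4,'pics/d18.png')
```

```text
32.0 [ 609.41308495 -209.27843536  130.11278415]
```

View pics/d18.png

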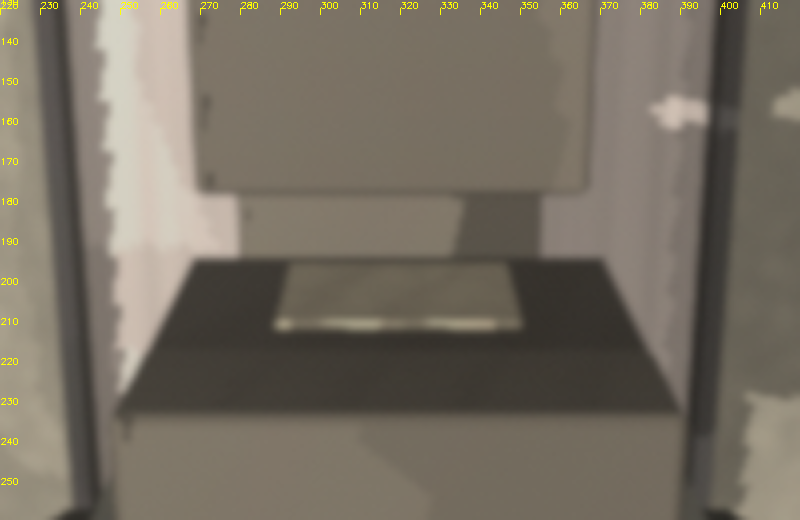

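Run:
```python
from held import *
print(held([(248.4,233.2),(390.3,233.2)],[(268,194.8),(371,194.8)]))
tp=np.load('tp18.npy')
e,f=edgefit(tp,[(269.2,178),(366.5,178)],[(130,266.7,369.3)],108,(576,-218,.22));print(e,f)
print(np.linalg.inv(tp)@np.r_[e[:2],108,1])
for nm in ['long4','base4']:
    l=np.load(nm+'.npy');L=T([l[0],l[1],0],rz(l[2]))
    for x in(60,121): print(nm,x,np.linalg.inv(tp)@np.r_[pt(L,[x,0,108]),1])
```

```text
(array([ 35.48,   0.37, -29.3 ,   0.  ]), [[0.2, 0.5], [0.1, 0.5], [0.2, -0.6], [-0.5, -0.6]])
[ 5.75312623e+02 -2.17261175e+02  2.17652363e-01] [-0.2 -0.1  0.3  0.1  0.2 -0.3]
[ 22.12521664  -0.33957208 -35.01285943   1.        ]
long4 60 [ 22.12540126   0.08063606 -34.96466697   1.        ]
long4 121 [22.10348836  0.13175796 26.03530767  1.        ]
base4 60 [ 22.12503232  -0.4848854  -34.69452636   1.        ]
base4 121 [22.10307644 -0.52318289 26.30545767  1.        ]
```

Call:
drive_tool:
  rows: [10,-0.6,0,0,0,0,40,22,-0.6,0,0,0,0,40,34,-0.6,0,0,0,0,40,45,-0.6,0,0,0,0,40,52,-0.6,0,0,0,0,40,54,-0.6,0,0,0,0,40,54,-0.6,0,0,0,0,40]

```text
clock: 32.92
eef_pos: [610.3, -210.2, 76.9]
tcp_rot: [-0.364, 1.57, -0.143]
contact_force: [0.1, -1.0, -1.9]
opening: 0.578
```

Run:
```python
from h import *
s=r.sense();np.save('tp19.npy',tcp(s));print(s['clock'],s['eef_pos'],s['contact_force'])
im=grab_frame('wrist')[:,:,::-1];cv2.imwrite('pics/w19.png',im)
crop(im,220,150,200,110,4,'pics/d19.png')
b=np.load('base4.npy');print(rel(trayT(*b,75,dx=90.3)))
```

```text
32.925 [ 610.28814548 -210.16078272   76.91874592] [ 0.1237498  -0.99924908 -1.94476267]
[ 2.14  0.62 -5.17  0.03  0.07  0.03]
```

View pics/d19.png

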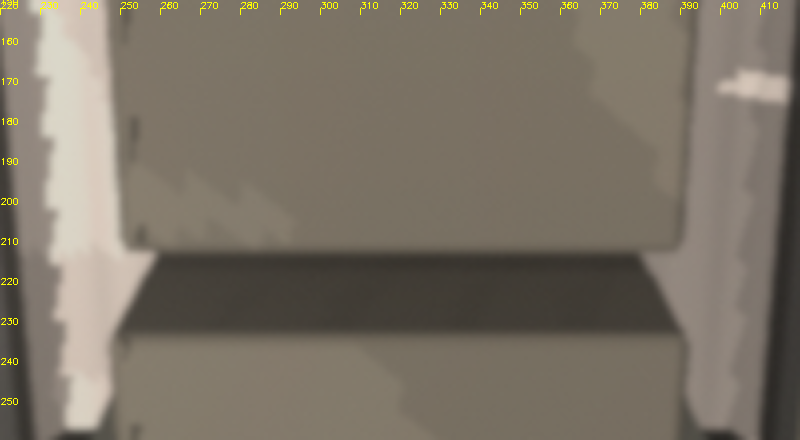

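Call:
drive_tool:
  rows: [0,0.3,-2,0,0,0,40,0,0.3,-4,0,0,0,40,0,0.3,-5.2,0,0,0,40,1,0.3,-5.2,0,0,0,40,2,0.3,-5.2,0,0,0,40,2,0.3,-5.2,0,0,0,40]

```text
clock: 33.72
eef_pos: [605.2, -211.0, 75.0]
tcp_rot: [-0.384, 1.57, -0.163]
contact_force: [0.1, -0.6, -1.4]
opening: 0.576
```

Run:
```python
from h import *
s=r.sense();np.save('tp20.npy',tcp(s));print(s['clock'],s['eef_pos'],s['contact_force'])
im=grab_frame('wrist')[:,:,::-1]
crop(im,220,170,200,90,4,'pics/d20.png')
b=np.load('base4.npy');print(rel(trayT(*b,75,dx=90.3)))
im=grab_frame('side')[:,:,::-1];crop(im,290,200,140,110,5,'pics/d20s.png')
```

```text
33.725 [ 605.21460338 -210.99250926   74.98178549] [ 0.1451204  -0.58616277 -1.36680962]
[0.05 0.29 0.04 0.04 0.06 0.03]
```

View pics/d20.png

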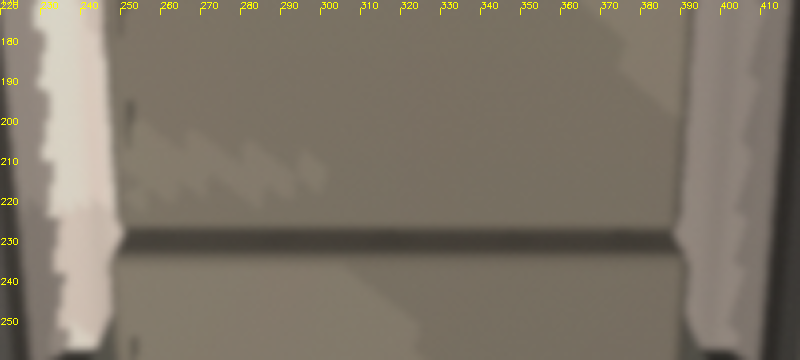

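View pics/d20s.png

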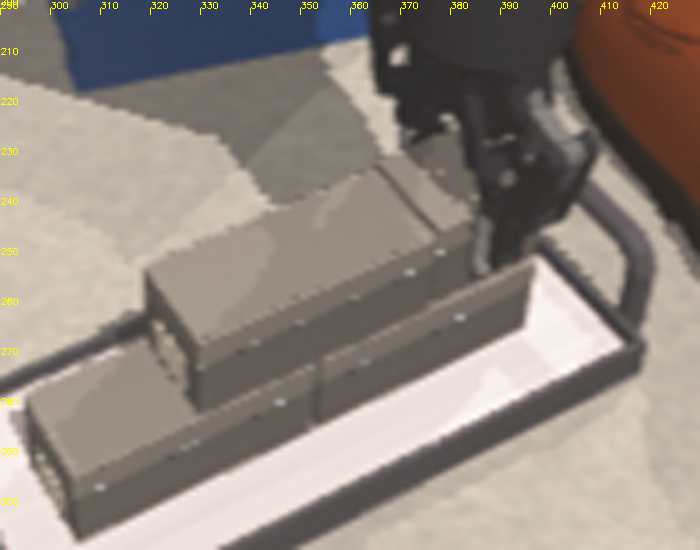

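Call:
drive_tool:
  rows: [1,0,0,0,0,0,40,1.7,0,0,0,0,0,40,2.4,0,0,0,0,0,40,2.4,0,0,0,0,0,40]

```text
clock: 34.33
eef_pos: [605.2, -211.0, 72.6]
tcp_rot: [-0.383, 1.57, -0.162]
contact_force: [0.0, -1.3, -1.9]
opening: 0.581
```

Call:
drive_tool:
  rows: [0.5,0,0,0,0,0,40,1,0,0,0,0,0,40,1.3,0,0,0,0,0,40]

```text
clock: 34.7
eef_pos: [605.2, -211.0, 71.2]
tcp_rot: [-0.362, 1.57, -0.142]
contact_force: [0.3, 0.4, -1.0]
opening: 0.58
```

Call:
drive_tool:
  rows: [0.5,0,0,0,0,0,40,1,0,0,0,0,0,40,1,0,0,0,0,0,40]

```text
clock: 35.08
eef_pos: [605.3, -211.0, 70.7]
tcp_rot: [-0.355, 1.57, -0.134]
contact_force: [-2.4, 0.7, 4.8]
opening: 0.583
```

Call:
drive_tool:
  rows: [-0.3,0,0,0,0,0,60,-0.3,0,0,0,0,0,65,-0.3,0,0,0,0,0,76,-0.3,0,0,0,0,0,76,-20,0,0,0,0,0,76,-60,0,0,0,0,0,76,-120,0,0,0,0,0,76,-160,0,0,0,0,0,76,-160,0,0,0,0,0,76]

```text
clock: 36.2
eef_pos: [607.3, -211.8, 236.4]
tcp_rot: [-0.536, 1.561, -0.315]
contact_force: [0.7, 0.5, -0.7]
opening: 0.758
```

Run:
```python
from h import *
s=r.sense();np.save('tp21.npy',tcp(s));print(s['clock'],s['eef_pos'],s['contact_force'])
im=grab_frame('wrist')[:,:,::-1];cv2.imwrite('pics/w21.png',im)
crop(im,220,20,190,260,3,'pics/d21.png')
C=np.load('C_h2.npy')
for d in (130,70,10):
    V=C@T([30,0,d],np.eye(3));V[:3,:3]=toolrot(C[:3,:3]);print(rel(V))
```

```text
36.2 [ 607.26373906 -211.75888155  236.38428594] [ 0.69647183  0.51726003 -0.67472937]
[ 52.3  548.56 -35.54  13.27 -29.56  -3.4 ]
[104.43 541.7   -6.62  13.27 -29.56  -3.4 ]
[156.55 534.84  22.3   13.27 -29.56  -3.4 ]
```

View pics/d21.png

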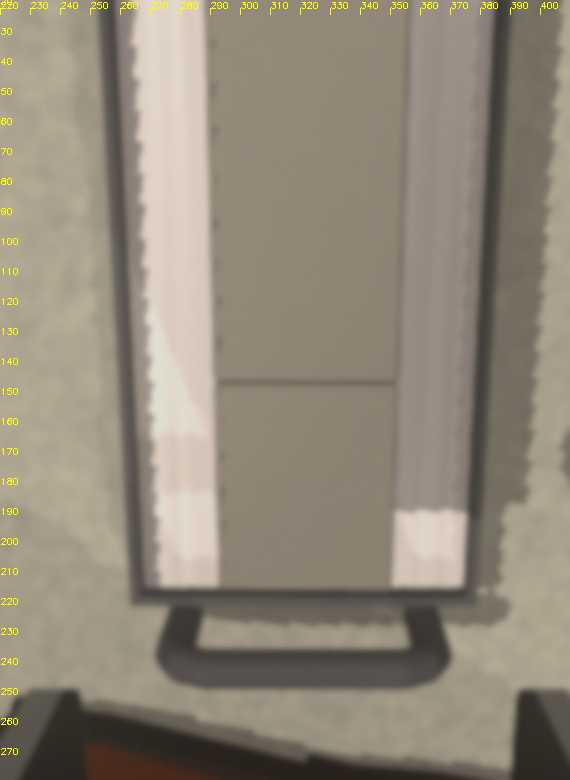

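Call:
drive_tool:
  rows: [0,60,-4,1.5,-3,-0.4,76,0,120,-8,3,-6.5,-0.8,76,0,180,-12,4.5,-10,-1.1,76,5,240,-16,6,-13,-1.5,76,10,300,-20,7.4,-16.5,-1.9,76,20,360,-24,9,-20,-2.3,76,30,420,-28,10.5,-23.5,-2.7,76,42,480,-32,12,-27,-3,76,52.3,548.5,-34.5,13.3,-29.5,-3.4,76,52.3,548.5,-34.5,13.3,-29.5,-3.4,76]

```text
clock: 37.5
eef_pos: [451.4, 316.5, 178.8]
tcp_rot: [-0.001, 1.048, -0.018]
contact_force: [1.1, 0.1, 0.5]
opening: 0.764
```

Run:
```python
from h import *
s=r.sense();print(s['clock'],s['eef_pos'])
im=grab_frame('wrist')[:,:,::-1];cv2.imwrite('pics/w22.png',im)
C=np.load('C_h2.npy')
for d in (70,10):
    V=C@T([31,0,d],np.eye(3));V[:3,:3]=toolrot(C[:3,:3]);print(rel(V))
C=C@T([1,0,1.8],np.eye(3));P=[pt(C,q) for q in[(0,-25,48),(0,25,48),(60,-25,48),(60,25,48)]];print(proj('wrist',P,tcp(s)).round().tolist())
```

```text
37.5 [451.36577058 316.51971423 178.82552031]
[ 5.966e+01 -7.930e+00  3.290e+00 -6.000e-02  2.000e-02 -3.100e-01]
[ 1.1965e+02 -8.2600e+00  3.2700e+00 -6.0000e-02  2.0000e-02 -3.1000e-01]
[[282.0, 167.0], [355.0, 167.0], [285.0, 247.0], [353.0, 247.0]]
```

View pics/w22.png

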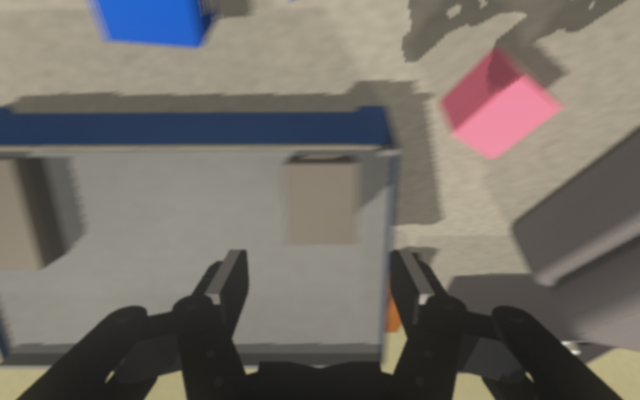

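Call:
drive_tool:
  rows: [0,0,0,0,0,0,76]

```text
clock: 37.67
eef_pos: [448.4, 324.7, 177.1]
tcp_rot: [0.007, 1.048, -0.004]
contact_force: [0.4, -0.7, 0.4]
opening: 0.762
```

Run:
```python
from h import *
s=r.sense();print(s['clock'],s['eef_pos'],np.abs(s['qvel']).max())
C=np.load('C_h2.npy')
for d in (70,10):
    V=C@T([31,0,d],np.eye(3));V[:3,:3]=toolrot(C[:3,:3]);print(rel(V,s))
tp=tcp(s);im=grab_frame('wrist')[:,:,::-1];crop(im,240,140,160,120,4,'pics/d23.png')
C=C@T([1,0,1.8],np.eye(3));P=[pt(C,q) for q in[(0,-25,48),(0,25,48),(60,-25,48),(60,25,48)]];print(proj('wrist',P,tp).round(1).tolist())
```

```text
37.675 [448.39041044 324.73318794 177.11489118] 0.13223663461353719
[59.35 -8.93  5.25  0.18 -0.07 -0.32]
[ 1.1934e+02 -9.2600e+00  5.3300e+00  1.8000e-01 -7.0000e-02 -3.2000e-01]
[[269.6, 171.7], [342.7, 171.7], [273.0, 251.2], [340.8, 251.2]]
```

View pics/d23.png

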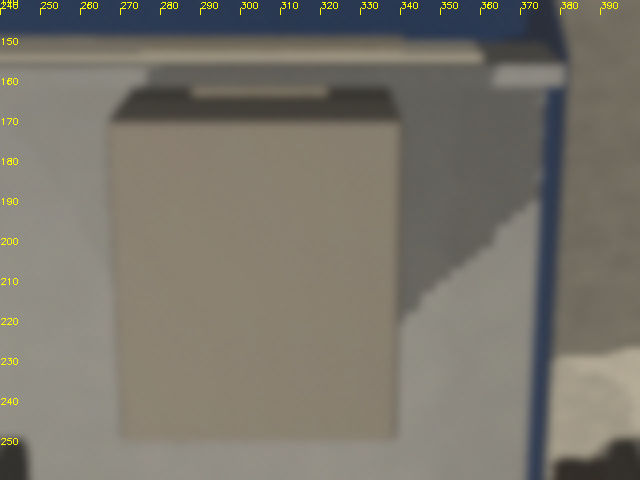

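Call:
drive_tool:
  rows: [30,-6,4.7,0,0,-0.3,70,59,-10,4.7,0,0,-0.3,70,75,-10,4.7,0,0,-0.3,70,90,-10,4.7,0,0,-0.3,70,100,-10,4.7,0,0,-0.3,70,100,-10,4.7,0,0,-0.3,70]

```text
clock: 38.48
eef_pos: [503.0, 312.5, 92.4]
tcp_rot: [-0.002, 1.049, -0.018]
contact_force: [1.0, -1.2, -0.2]
opening: 0.7
```

Run:
```python
from h import *
s=r.sense();print(s['clock'],s['eef_pos'],np.abs(s['qvel']).max())
C=np.load('C_h2.npy')
V=C@T([30.5,-.8,10],np.eye(3));V[:3,:3]=toolrot(C[:3,:3]);print(rel(V,s))
im=grab_frame('wrist')[:,:,::-1];cv2.imwrite('pics/w24.png',im)
```

```text
38.475 [502.95903495 312.54277466  92.44172942] 0.017113530739856025
[18.7   2.   -0.35  0.02 -0.11  0.09]
```

View pics/w24.png

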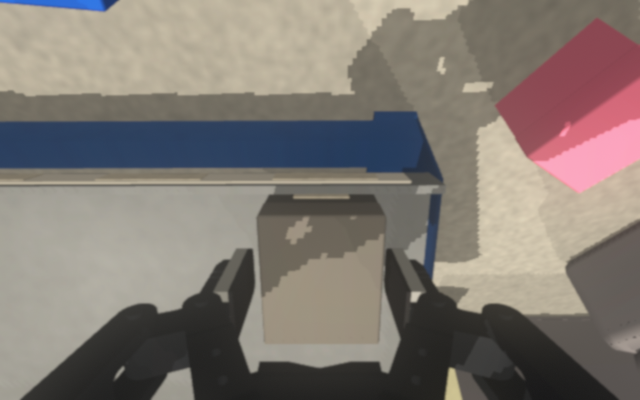

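Call:
drive_tool:
  rows: [8,1,-0.3,0,0,0,70,15,1,-0.3,0,0,0,70,18.5,1,-0.3,0,0,0,70,18.5,1,-0.3,0,0,0,60,18.5,1,-0.3,0,0,0,45,18.5,1,-0.3,0,0,0,40,18.5,1,-0.3,0,0,0,40,14,1,1,0,0,0,40,5,1,2,0,0,0,40,-15,1,2,0,0,0,40]

```text
clock: 39.78
eef_pos: [496.7, 313.9, 107.2]
tcp_rot: [-0.002, 1.049, -0.018]
contact_force: [-0.4, 0.2, -1.8]
opening: 0.583
```

Call:
drive_tool:
  rows: [-40,0,0,0,0,0,40,-90,0,0,0,0,0,40,-130,0,0,0,0,0,40,-130,0,0,0,0,0,40]

```text
clock: 40.28
eef_pos: [431.7, 316.4, 223.2]
tcp_rot: [0.007, 1.046, -0.009]
contact_force: [0.3, 0.5, -1.5]
opening: 0.58
```

Run:
```python
from h import *
s=r.sense();print(s['clock'],s['eef_pos'],s['contact_force'],s['opening'])
print(rel(trayT(517.1,-230.4,.2199,210,dx=-95)))
```

```text
40.275 [431.73735046 316.41091573 223.15563578] [ 0.34047933  0.45844829 -1.50129281] 0.5804011583495853
[  10.13 -567.62   -4.75  -13.18   29.93    3.33]
```

Call:
drive_tool:
  rows: [1,-35,0,-0.8,2,0.2,40,2,-85,-1,-2,4.5,0.5,40,3,-140,-1,-3.2,7.4,0.8,40,4,-195,-2,-4.5,10.3,1.1,40,5,-250,-2,-5.8,13.2,1.5,40,6,-305,-3,-7,16,1.8,40,7,-360,-3,-8.4,19,2.1,40,8,-415,-4,-9.6,22,2.4,40,9,-470,-4,-11,25,2.8,40,10,-520,-4,-12,27.5,3,40]

```text
clock: 41.52
eef_pos: [425.0, -206.1, 209.7]
tcp_rot: [-0.101, 1.53, 0.097]
contact_force: [1.7, -0.1, -0.9]
opening: 0.581
```

Run:
```python
from h import *
print(rel(trayT(517.1,-230.4,.2199,150,dx=-95)))
```

```text
[ 59.49 -43.82 -11.86  -1.24   2.3    0.26]
```

Call:
drive_tool:
  rows: [10,-25,-7,-0.8,1.5,0.2,40,40,-42,-11.5,-1.2,2.3,0.3,40,57,-43.8,-11.9,-1.2,2.3,0.3,40,59.5,-43.8,-11.9,-1.2,2.3,0.3,40,59.5,-43.8,-11.9,-1.2,2.3,0.3,40,59.5,-43.8,-11.9,-1.2,2.3,0.3,40]

```text
clock: 42.28
eef_pos: [424.7, -251.2, 150.6]
tcp_rot: [-0.092, 1.57, 0.128]
contact_force: [0.5, 0.5, -1.1]
opening: 0.581
```

Run:
```python
from h import *
s=r.sense();np.save('tp25.npy',tcp(s));print(s['clock'],s['eef_pos'],np.abs(s['qvel']).max())
im=grab_frame('wrist')[:,:,::-1];cv2.imwrite('pics/w25.png',im)
crop(im,230,130,180,130,4,'pics/d25.png');print(rel(trayT(*np.load('base4.npy'),130,dx=-95)))
```

```text
42.275 [ 424.72820111 -251.17315608  150.62471343] 0.0038660300522856774
[ 2.069e+01  1.300e-01 -3.700e-01 -2.000e-02  5.000e-02  1.000e-02]
```

View pics/d25.png

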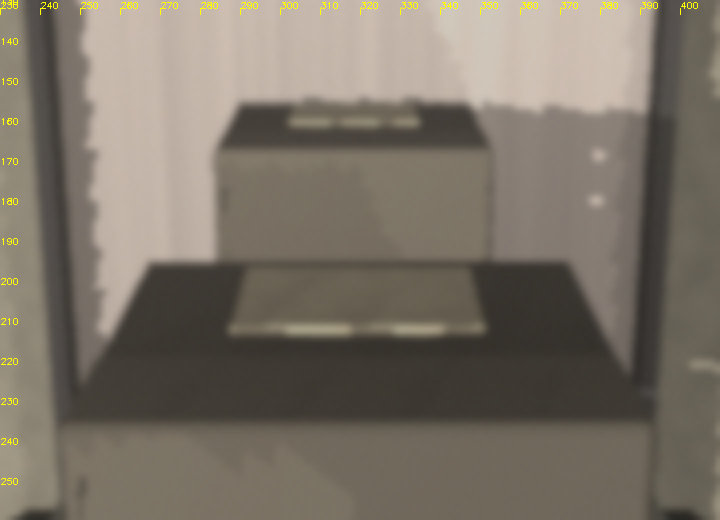

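Run:
```python
from held import *
print(held([(245.5,235.5),(393,235.5)],[(267.2,195.5),(372.5,195.5)]))
tp=np.load('tp25.npy')
b=np.load('base4.npy');L=T([b[0],b[1],0],rz(b[2]));Q=np.array([pt(L,[-121,s,60]) for s in(-25,25)])
print(proj('wrist',Q,tp),(np.linalg.inv(tp)@np.c_[Q,[1,1]].T).T.round(2))
l=np.load('long4.npy');L=T([l[0],l[1],0],rz(l[2]));print((np.linalg.inv(tp)@np.r_[pt(L,[-60,0,60]),1]).round(2))
```

```text
(array([ 39.66,   0.4 , -30.26,   0.  ]), [[0.5, 0.5], [0.1, 0.5], [-0.3, -0.7], [-0.6, -0.7]])
[[283.82774855 166.34399927]
 [353.89554779 166.21448163]] [[ 90.61 -24.91 -26.39   1.  ]
 [ 90.6   25.09 -26.41   1.  ]]
[90.65  0.51 34.33  1.  ]
```

Call:
drive_tool:
  rows: [15,-0.3,0,0,0,0,40,30,-0.3,0,0,0,0,40,45,-0.3,0,0,0,0,40,60,-0.3,0,0,0,0,40,70,-0.3,0,0,0,0,40,77,-0.3,0,0,0,0,40,77,-0.3,0,0,0,0,40,77,-0.3,0,0,0,0,40]

```text
clock: 43.32
eef_pos: [425.2, -251.6, 74.0]
tcp_rot: [-0.44, 1.569, -0.22]
contact_force: [0.3, -0.1, -1.1]
opening: 0.58
```

Run:
```python
from h import *
s=r.sense();tp=tcp(s);print(s['clock'],s['eef_pos'],s['contact_force'])
im=grab_frame('wrist')[:,:,::-1]
crop(im,220,160,200,100,4,'pics/d26.png')
im=grab_frame('side')[:,:,::-1];crop(im,260,210,150,120,5,'pics/d26s.png')
b=np.load('base4.npy');L=T([b[0],b[1],0],rz(b[2]));Q=np.array([pt(L,[-121,s,60]) for s in(-25,25)]);print((np.linalg.inv(tp)@np.c_[Q,[1,1]].T).T.round(2))
l=np.load('long4.npy');L=T([l[0],l[1],0],rz(l[2]));print((np.linalg.inv(tp)@np.r_[pt(L,[-60,0,60]),1]).round(2))
```

```text
43.325 [ 425.1631803  -251.64156164   74.00427481] [ 0.33247944 -0.13597602 -1.06421305]
[[ 13.98 -24.35 -26.66   1.  ]
 [ 13.95  25.65 -26.68   1.  ]]
[14.05  1.06 34.06  1.  ]
```

View pics/d26.png

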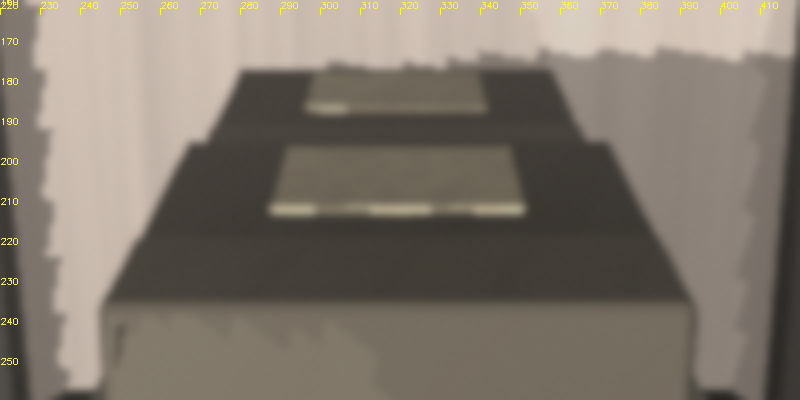

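View pics/d26s.png

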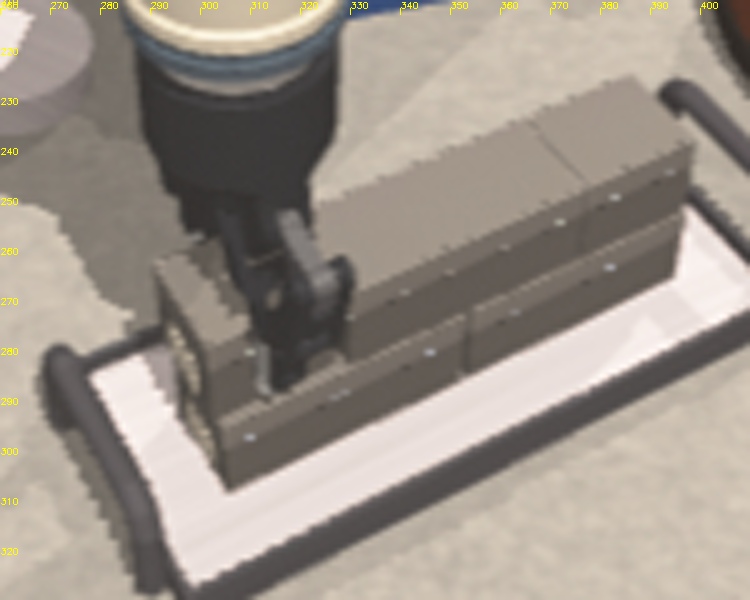

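Call:
drive_tool:
  rows: [1,0.1,1,0,0,0,40,2,0.2,2,0,0,0,40,2,0.2,3,0,0,0,40,2,0.2,3.4,0,0,0,40,2,0.2,3.4,0,0,0,40]

```text
clock: 44.05
eef_pos: [428.5, -250.7, 72.2]
tcp_rot: [-0.487, 1.569, -0.267]
contact_force: [0.2, -0.0, -1.9]
opening: 0.583
```

Run:
```python
from h import *
s=r.sense();tp=tcp(s);print(s['clock'],s['eef_pos'],s['contact_force'])
im=grab_frame('wrist')[:,:,::-1]
crop(im,220,160,200,100,4,'pics/d27.png')
im=grab_frame('side')[:,:,::-1];crop(im,280,230,100,90,7,'pics/d27s.png')
b=np.load('base4.npy');L=T([b[0],b[1],0],rz(b[2]));Q=np.array([pt(L,[-121,s,60]) for s in(-25,25)]);print((np.linalg.inv(tp)@np.c_[Q,[1,1]].T).T.round(2))
l=np.load('long4.npy');L=T([l[0],l[1],0],rz(l[2]));print((np.linalg.inv(tp)@np.r_[pt(L,[-60,0,60]),1]).round(2))
```

```text
44.05 [ 428.54760826 -250.72101988   72.15111458] [ 0.20165    -0.01328335 -1.89624849]
[[ 12.12 -24.51 -30.16   1.  ]
 [ 12.08  25.49 -30.18   1.  ]]
[12.2   0.9  30.56  1.  ]
```

View pics/d27.png

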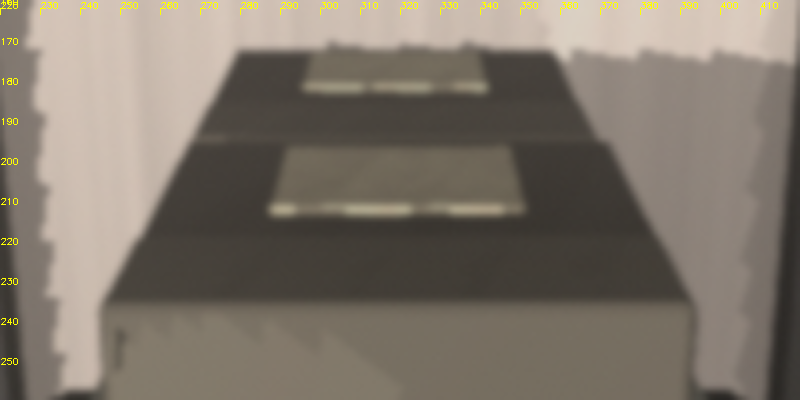

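View pics/d27s.png

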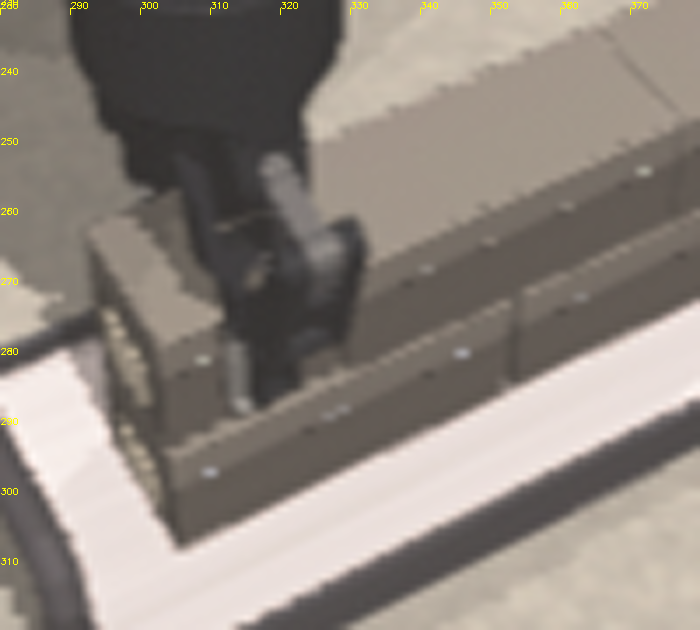

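Call:
drive_tool:
  rows: [1.5,0,0,0,0,0,40,2.5,0,0,0,0,0,40,3.2,0,0,0,0,0,40,3.7,0,0,0,0,0,40,4,0,0,0,0,0,40]

```text
clock: 44.78
eef_pos: [428.5, -250.7, 68.1]
tcp_rot: [-0.461, 1.569, -0.242]
contact_force: [0.2, 0.3, -2.3]
opening: 0.581
```

Call:
drive_tool:
  rows: [0.5,0,0,0,0,0,40,1,0,0,0,0,0,40,1.3,0,0,0,0,0,40,1.3,0,0,0,0,0,40]

```text
clock: 45.28
eef_pos: [428.5, -250.7, 66.9]
tcp_rot: [-0.482, 1.569, -0.263]
contact_force: [-0.8, 0.6, 2.0]
opening: 0.579
```

Call:
drive_tool:
  rows: [-0.1,0,0,0,0,0,60,-0.1,0,0,0,0,0,65,-0.1,0,0,0,0,0,76,-0.1,0,0,0,0,0,76,-20,0,0,0,0,0,76,-60,0,0,0,0,0,76,-120,0,0,0,0,0,76,-170,0,40,0,0,0,76,-200,0,85,0,0,0,76,-200,0,85,0,0,0,76]

```text
clock: 46.52
eef_pos: [514.8, -232.2, 269.9]
tcp_rot: [-0.56, 1.563, -0.338]
contact_force: [-1.1, -1.2, -1.3]
opening: 0.763
```

Call:
drive_tool:
  rows: [0,0,0,0,0,0,76,0,0,0,0,0,0,76]

```text
clock: 46.78
eef_pos: [513.7, -232.1, 268.9]
tcp_rot: [-0.552, 1.565, -0.331]
contact_force: [-0.5, -0.1, 0.2]
opening: 0.756
```

Run:
```python
from h import *
s=r.sense();np.save('tp28.npy',tcp(s));print(s['clock'],s['eef_pos'],s['contact_force'],np.abs(s['qvel']).max())
im=grab_frame('wrist')[:,:,::-1];cv2.imwrite('pics/w28.png',im)
crop(im,220,0,190,290,3,'pics/d28.png');c=cv2.imread('pics/d28.png');cv2.imwrite('pics/d28a.png',c[:440]);cv2.imwrite('pics/d28b.png',c[430:])
im=grab_frame('side')[:,:,::-1];crop(im,260,205,160,120,5,'pics/d28s.png')
```

```text
46.775 [ 513.72708066 -232.14963379  268.92577874] [-0.47540866 -0.07036576  0.1787078 ] 0.0037706909506341614
```

View pics/d28a.png

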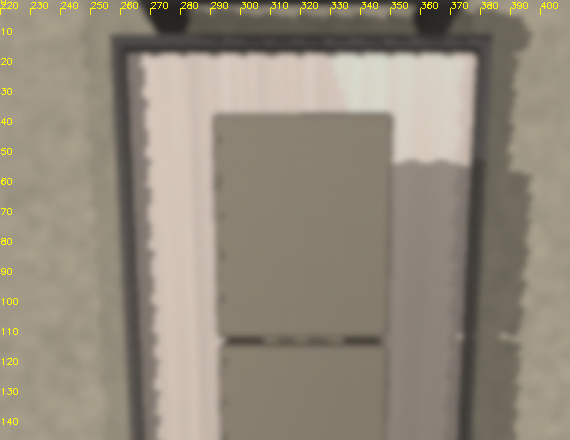

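View pics/d28b.png

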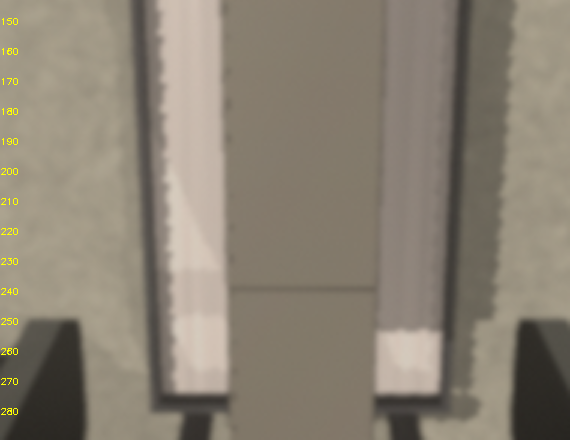

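View pics/d28s.png

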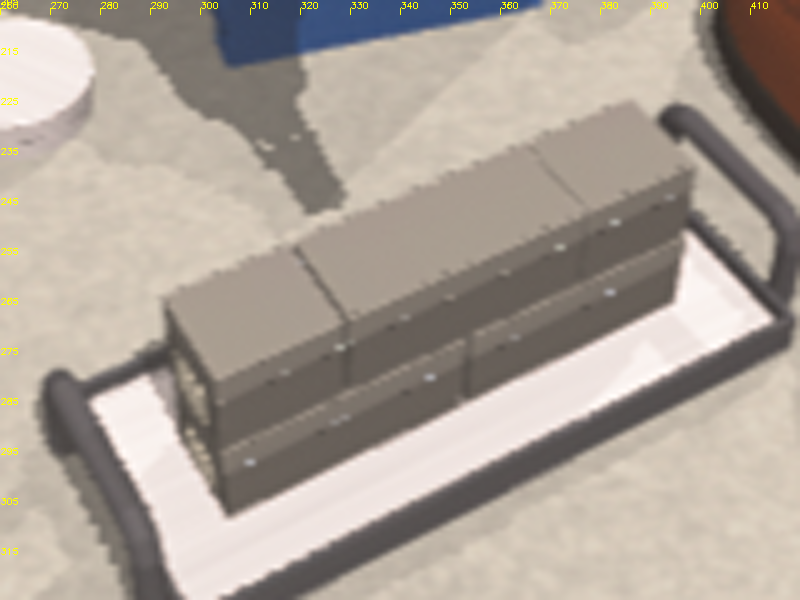

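Run:
```python
from h import *
im=cv2.imread('pics/w28.png')
crop(im,280,100,80,25,9,'pics/k1.png');crop(im,280,28,80,25,9,'pics/k2.png');crop(im,280,228,80,25,9,'pics/k3.png')
cv2.imwrite('pics/k.png',np.vstack([cv2.imread(f'pics/k{i}.png') for i in(2,1,3)])[:675])
tp=np.load('tp28.npy');b=np.load('base4.npy');L=T([b[0],b[1],0],rz(b[2]))
for x in(-121,-61,-60,60,61): print(x,proj('wrist',[pt(L,(x,-25,108)),pt(L,(x,25,108))],tp).round(1).tolist())
```

```text
-121 [[290.4, 40.1], [350.6, 40.0]]
-61 [[292.2, 114.3], [348.7, 114.3]]
-60 [[292.2, 115.5], [348.7, 115.4]]
60 [[295.2, 239.4], [345.5, 239.4]]
61 [[295.2, 240.3], [345.5, 240.4]]
```

View pics/k.png

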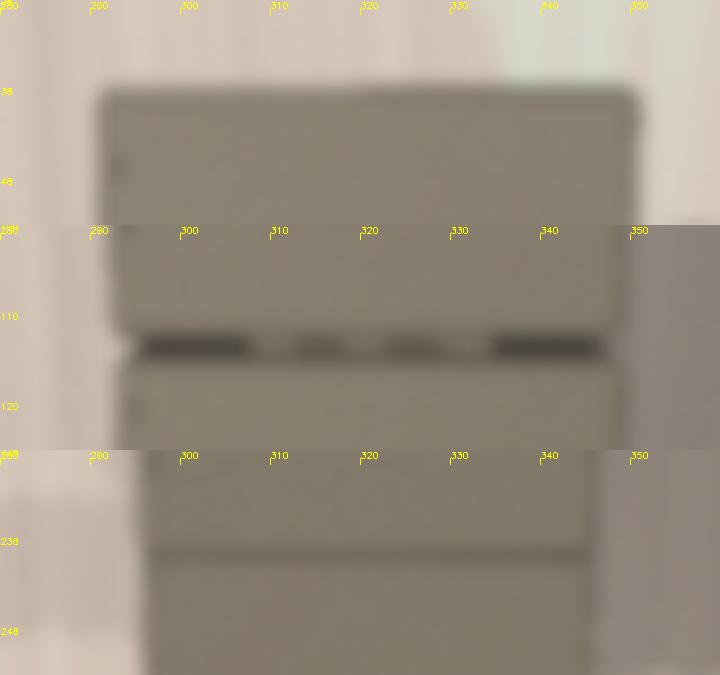

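Run:
```python
from h import *
b=np.load('base4.npy')
for z in(140,68): print(rel(trayT(*b,z,dx=-92.8)))
```

```text
[ 1.2856e+02  1.5400e+00 -8.9840e+01  4.0000e-02  3.1000e-01  1.9000e-01]
[ 2.0056e+02  1.7700e+00 -9.0230e+01  4.0000e-02  3.1000e-01  1.9000e-01]
```

Call:
drive_tool:
  rows: [30,1,-50,0,0.3,0.2,76,80,1.2,-90,0,0.3,0.2,76,130,1.2,-90,0,0.3,0.2,76,165,1.2,-90.2,0,0.3,0.2,76,190,1.2,-90.2,0,0.3,0.2,76,200,1.2,-90.2,0,0.3,0.2,76,200,1.2,-90.2,0,0.3,0.2,76]

```text
clock: 47.75
eef_pos: [426.2, -251.1, 68.3]
tcp_rot: [2.198, 1.57, 2.419]
contact_force: [-0.8, -0.1, 0.8]
opening: 0.76
```

Call:
drive_tool:
  rows: [0,0,0,0,0,0,62,0,0,0,0,0,0,50,0,0,0,0,0,0,40,0,0,0,0,0,0,40]
  newtons: 40

```text
clock: 48.25
eef_pos: [426.9, -251.6, 69.3]
tcp_rot: [-0.451, 1.57, -0.231]
contact_force: [-1.2, 0.6, 6.5]
opening: 0.584
```

Run:
```python
from h import *
s=r.sense();b=np.load('base4.npy');print(s['clock'],s['eef_pos'],s['contact_force'],s['opening'],rel(trayT(*b,68,dx=-92.8)))
im=grab_frame('wrist')[:,:,::-1];crop(im,220,160,200,100,4,'pics/d30.png')
```

```text
48.25 [ 426.86523002 -251.55452613   69.34191578] [-1.20362376  0.63963365  6.52996154] 0.5841987588352452 [ 1.34  0.94 -0.13  0.03  0.03  0.01]
```

View pics/d30.png

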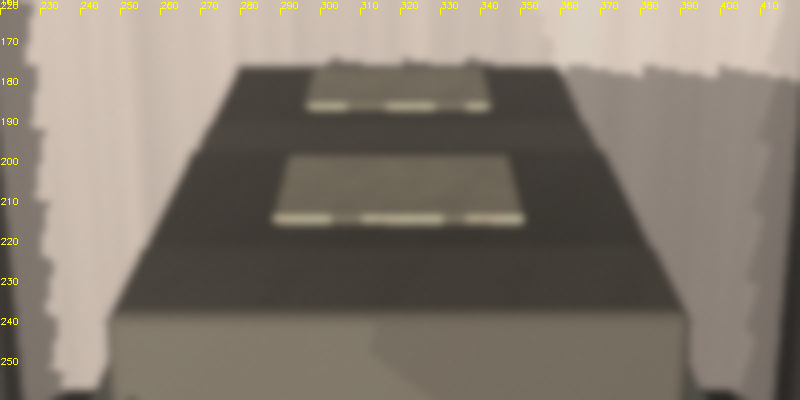

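Call:
drive_tool:
  rows: [-1.5,0,0,0,0,0,40,-2,0,0,0,0,0,40,-2,0,1,0,0,0,40,-2,0,1.8,0,0,0,40,-1,0,1.8,0,0,0,40,-0.3,0,1.8,0,0,0,40,-0.3,0,1.8,0,0,0,40]

```text
clock: 49.18
eef_pos: [428.6, -251.1, 69.5]
tcp_rot: [-0.314, 1.57, -0.093]
contact_force: [0.1, -0.5, -1.6]
opening: 0.579
```

Run:
```python
from h import *
s=r.sense();print(s['clock'],s['eef_pos'],s['contact_force'])
im=grab_frame('wrist')[:,:,::-1];crop(im,220,160,200,100,4,'pics/d31.png')
```

```text
49.175 [ 428.57740907 -251.10315608   69.51212567] [ 0.09096426 -0.52994535 -1.55389549]
```

View pics/d31.png

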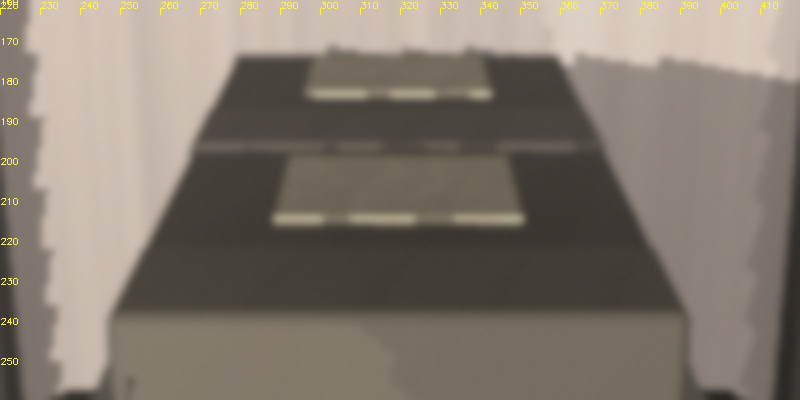

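Call:
drive_tool:
  rows: [0.5,0,0,0,0,0,40,1,0,0,0,0,0,40,1,0,0,0,0,0,40]

```text
clock: 49.6
eef_pos: [428.7, -251.2, 69.3]
tcp_rot: [-0.44, 1.57, -0.22]
contact_force: [-2.6, 2.1, 10.0]
opening: 0.577
```

Contact; release and retreat.

Call:
drive_tool:
  rows: [-0.1,0,0,0,0,0,60,-0.1,0,0,0,0,0,65,-0.1,0,0,0,0,0,76,-0.1,0,0,0,0,0,76,-20,0,0,0,0,0,76,-60,0,0,0,0,0,76,-120,0,0,0,0,0,76,-170,0,40,0,0,0,76,-200,0,85,0,0,0,76,-200,0,85,0,0,0,76]

```text
clock: 50.85
eef_pos: [515.2, -232.6, 272.1]
tcp_rot: [-0.563, 1.564, -0.341]
contact_force: [-1.0, 0.5, -0.3]
opening: 0.761
```

Call:
drive_tool:
  rows: [0,0,0,0,0,0,76,0,0,0,0,0,0,76]

```text
clock: 51.1
eef_pos: [514.1, -232.6, 271.1]
tcp_rot: [-0.565, 1.566, -0.343]
contact_force: [-0.1, 0.2, 0.1]
opening: 0.76
```

Run:
```python
from h import *
s=r.sense();tp=tcp(s);np.save('tp32.npy',tp);print(s['clock'],s['eef_pos'],np.abs(s['qvel']).max())
im=grab_frame('wrist')[:,:,::-1];cv2.imwrite('pics/w32.png',im)
crop(im,280,100,80,25,9,'pics/k1.png');crop(im,280,28,80,25,9,'pics/k2.png');crop(im,280,228,80,25,9,'pics/k3.png')
cv2.imwrite('pics/k.png',np.vstack([cv2.imread(f'pics/k{i}.png') for i in(2,1,3)]))
b=np.load('base4.npy');L=T([b[0],b[1],0],rz(b[2]))
for x in(-121,-61,-60,60,61): print(x,proj('wrist',[pt(L,(x,-25,108)),pt(L,(x,25,108))],tp).round(1).tolist())
im=grab_frame('side')[:,:,::-1];cv2.imwrite('pics/s32.png',im);crop(im,260,205,160,120,5,'pics/d32s.png')
cv2.imwrite('pics/sc32.png',grab_frame('scene')[:,:,::-1])
```

```text
51.1 [ 514.05681778 -232.56165777  271.09928012] 0.003915182873757703
-121 [[291.2, 40.4], [351.0, 40.4]]
-61 [[292.9, 114.1], [349.0, 114.1]]
-60 [[292.9, 115.2], [349.0, 115.2]]
60 [[295.7, 238.5], [345.7, 238.5]]
61 [[295.7, 239.4], [345.7, 239.4]]
```

View pics/k.png

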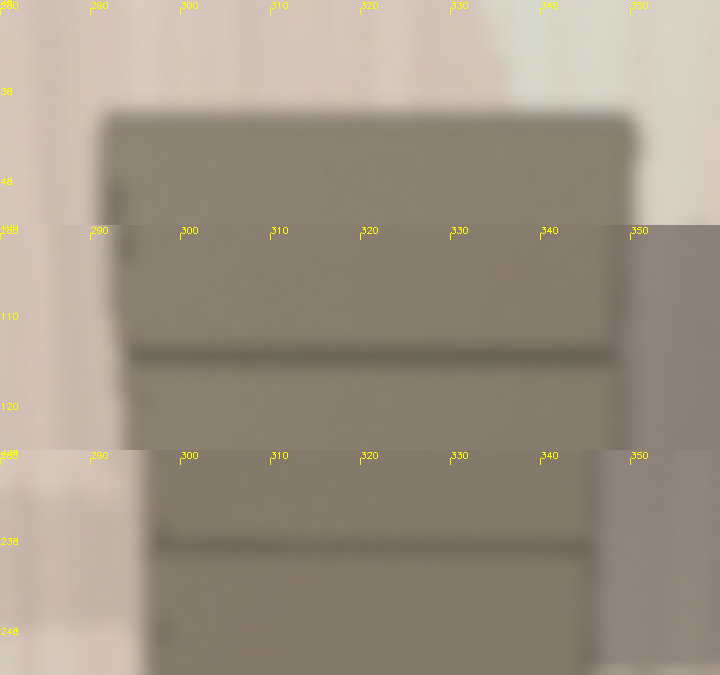

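View pics/d32s.png

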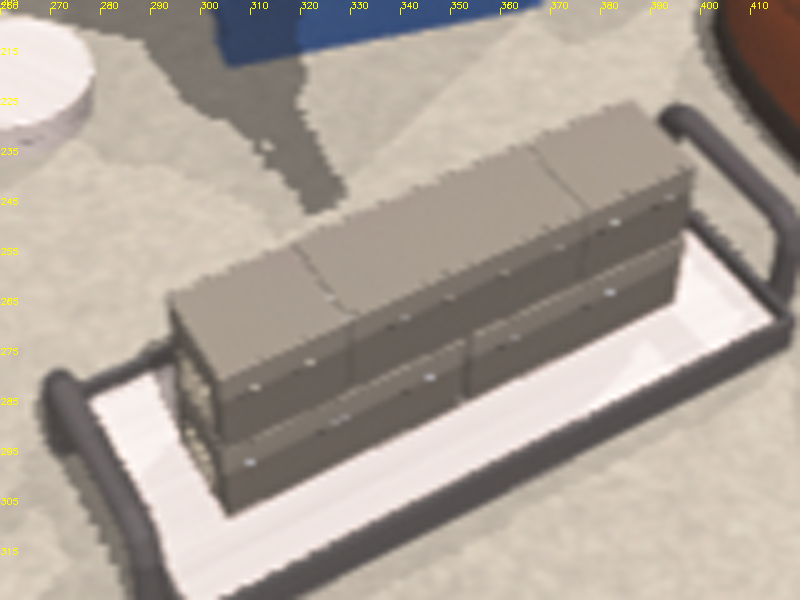

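View pics/sc32.png

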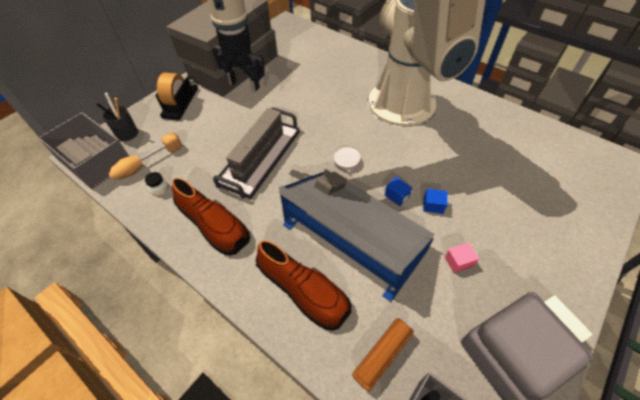

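Run:
```python
from rig import sign_off
print(sign_off())
```

```text
the job is handed in; nothing more can be done
None
```

The second course is on the tray: the long carton across the joint, with a half close up against each end. I handed it in at about 51 s, with the gripper open and clear of the stack.

**Final checks**
- **Joints:** in the last wrist picture both joints in the second course are about 1 mm wide.
- **Ends:** the low end of the course lies within 0.5 mm of flush. The far half's end was not measured. Its target was flush, and it looks flush from the side.
- **Long carton:** it measured 0.3 mm along and 0.5 mm across from the first course's centre, with 0.1° of turn. I took that before the halves went on. In the last picture both its ends were still within about 0.5 mm of where they should be.
- **First course:** measured several times up to the last setting of the long carton, it had not moved by more than about 0.3 mm. I did not measure it again after the halves, but it looks unmoved in the last side view.
- **Left alone:** the flat carton and the shoes look untouched in the last scene picture.

**What went wrong and was put right**
- **First half:** on the first try it caught the end of the long carton. It tilted in the grip and pushed the long carton 7.8 mm along the first course. I set that half down on the bench, re-centred the long carton, and then placed the half with more clearance.
- **Second half:** it first landed with about 2 mm of overhang. I gripped it again and moved it in 1.8 mm.
- **Calibration:** the wrist camera's calibration was about 1.8 mm off along the tool axis. I corrected for it partway through.

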